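Free the seam of a stuck dry-box lid and hold it ajar

ROBOT

A 6-joint arm with a two-finger parallel gripper is mounted at the origin on a cart in front of the work surface, level with it; the furniture and walls round the work are solid. World frame = base frame: x ahead of the robot, y to its left, z up, the work surface at z = 0. Lengths are in m, angles in rad, forces in N, time in s.
With the tool pointing down it reaches from about 0.375 to 0.9 m from the base axis. Payload 3.1 kg.
Tool frame: the origin (TCP) lies midway between the tips of the shut fingers; the grasp point (between the pads) lies 19 mm behind it; x points along the fingers, z is the direction in which the jaws open and shut, and the axes are right-handed (so a half turn about x gives the same grasp; the last joint's range is limited). The gripper opens to 85 mm and grips with 20 to 120 N. Pads are 22 mm wide; open, the fingers measure 114 mm over their backs; the gripper's body (76 mm by 85 mm) begins 54 mm behind the grasp point. The pads swing forward as they close: fully open they stand 13 mm farther back than shut.
Start: joints at [-1.312, 0.527, 1.433, -0, 1.181, -0.178], TCP at [0.265, -0.566, 0.231] pointing down, gripper open.
Joint ranges: [-3.08, 3.08], [-0.75, 2.2], [0.22, 2.44], [-1.43, 4.57], [0, 2.65], [-2.85, 2.85]. Speed limits (rad/s): [2.79, 2.79, 3.14, 3.14, 3.14, 3.14].

INTERFACE

Orientations are given as a unit quaternion [x, y, z, w].
In Python, from station import telemetry, optics, manip gives the robot as it stands.
- The arm moves only by the tool step_arm, never from a script. Its argument "commands" is a list of rows, each a list of 4 numbers: the shift along the tool's x, y, z in m, then the turn about the tool's x in rad. A call has 1 to 8 rows; each row is the pose to reach, as a shift and turn from the pose measured when the call began, along the tool's axes at that moment; what a row does not reach only later rows make up. A row lasts 1/12 s, in which the tool goes at most 41.7 mm and 7.16 degrees, less where a joint would pass 70% of its speed; a pose out of reach is approached as far as the arm can. A call with a gripper value outside its range is refused whole. "jaw" is the finger opening in m, from 0 to 0.0854, set as the call begins (left out, the last holds). The fingers move at their own pace and stop on an object; "grip_force" is the grip in N (left out, the last holds). Time passes only in rows, so rows that repeat a pose let the fingers close. It gives the time, the measured TCP pose, the force and the opening at its end, in the units of the state.
- telemetry.sense(): the state, without advancing time (a new reading comes with each control period).
- optics.snapshot(name): name is "side" or "top"; returns the picture (384x512x3 uint8, red, green, blue); there is no depth.
- optics.camera_params(name): a dict with "mtx" (3x3 intrinsics, pixels), "origin" and "attitude" of the camera in the world. Camera axes: x right, y down, z forward; pixel columns grow to the right and rows downward; lengths in m; the calibration is good to about 2 mm. A picture is of the moment at which its call begins. camera_params takes no time and is no camera call.
- manip.sign_off(): hands the job in, once; it reports no verdict.
The state is a dict: "t": time; "q": joint angles; "qd": joint speeds; "tau": joint torques, N m; "tcp_pos": TCP position; "tool_rot": TCP orientation; "force": force on the tool from outside, world axes, zero at the start; "ft_torque": the same for the moment, N m; "finger_gap": opening from 0.0 (shut) to 1.0 (fully open).
Only numpy, scipy, OpenCV 4.12 (cv2) and the standard library are available. Lean on these libraries where they do the work, as an engineer would, in place of code of your own. Each camera call takes 0.05 s, during which the arm holds its last target.

TASK

The flush lid of the grey dry box is stuck to its seal: take the screwdriver out of the wooden block and guide its tip, down inside the seam channel in front of the lid, once along the channel from its left end to its right end (as the robot sees it) at a slow, steady 3 cm a second or so, then stand the screwdriver back fully home in its block and let go of it. Then pull the lid up by its handle until the seal lets go, without flinging it open, and finish still holding the handle with the lid steady and just ajar, its front edge raised about 25 mm. Leave the sanding block, the bottle and the marker where they are.

Things in the scene. Friction and masses are not known exactly. Their poses are not given: they have to be found in the camera images.
- dry_box: Painted grey metal box, 170 (x) x 190 (y) x 70 mm high, fixed to the table. Origin: centre of its underside; z up; its -x side is the front, toward the robot (turned up to 0.3 rad); +y is its left as the robot sees it. A flush aluminium lid 143 x 173 mm is hinged along the rear (+x) edge; its front edge is at x = -65 mm, where the seam channel runs
- seam_mid (a point): Middle of the seam channel at the box's top, 70 mm above the table (axes as the box's). Channel: straight along y, 12 mm wide, 10 mm deep, open on top, closed ends at y = +70 mm (left) and -70 mm (right). The tip must be below the top and travel from y = +45 mm or more to -45 mm or less; it need not touch the floor. Above 0.10 m/s is too fast
- lid_hinge (a point): Middle of the lid's hinge line, at x = +79 mm, z = 70 mm of the box; the line runs along the box's y (axes as the box's)
- lid_grip (a point): Centre of the bar of the black bridge handle on the lid (axes as the lid's: with the lid shut, as the box's). The bar is 14 mm thick (x) x 76 mm long (y) x 14 mm high, on two posts; its centre lies 119 mm in front of the hinge line and 32 mm above the lid's top, its top 39 mm above it. Grip it across its thickness, from above
- lid (a joint): Lid angle, rad: 0 shut, growing as the front edge (144 mm from the hinge) rises; 25 mm is 0.17. It takes about 15 to 17 N upward at the handle to break the seal, which lets go over the first 9 mm of lift; then only the lid's weight (2 to 4 N) remains. Let go, it falls shut and seals again. 0.10 to 0.26 counts as just ajar; beyond 0.45 it is flung open
- tool_block: Upright wooden block 64 x 64 x 95 mm, fixed to the table. Origin at the centre of its underside, z up. A plain round hole 16 mm wide, with a slightly bevelled mouth, runs down its middle from top to bottom
- screwdriver: Screwdriver, 175 mm long, 70 g, standing tip down in the block. Its own +y axis points from tip to handle end (up); its origin lies at the handle's lower end, 12 mm beside the long axis. Handle: red, about 25 mm thick, 88 to 175 mm above the tip. Shaft: steel, 5.6 mm thick. Fully home, the handle's lower end rests on the block's top, the tip 8 mm above the table
- driver_tip (a point): The screwdriver's tip, on its long axis
- driver_grip (a point): Middle of the screwdriver's handle, on its long axis, 133 mm above the tip: the place to grip
- sanding_block: Cork sanding block 60 x 100 x 30 mm, loose on the table, not to be moved. Origin under its centre
- bottle: White plastic bottle with screw cap, 48 mm wide, 115 mm high, loose on the table, not to be moved. Origin under its centre
- marker: Black felt marker, 18 x 133 mm, lying loose on the table, not to be moved. Origin under its centre

How it is judged:
On the way, in this order (a step that is already met when the one before it is completed fails the run):
1. The held screwdriver's tip is down in the left end of the seam channel (y of driver_tip in the frame of seam_mid above 0.045 m and x of driver_tip in the frame of seam_mid between -0.007 and 0.007 m and z of driver_tip in the frame of seam_mid between -0.013 and -0.0015 m and contact force between the fingers and screwdriver above 0.5 N and value of joint lid below 0.03 rad), for 0.04 s.
2. The tip passes the left quarter of the channel (y of driver_tip in the frame of seam_mid between 0.018 and 0.032 m and x of driver_tip in the frame of seam_mid between -0.007 and 0.007 m and z of driver_tip in the frame of seam_mid between -0.013 and -0.0015 m and contact force between the fingers and screwdriver above 0.5 N and value of joint lid below 0.03 rad), for 0.04 s.
3. The tip passes the middle of the channel (y of driver_tip in the frame of seam_mid between -0.007 and 0.007 m and x of driver_tip in the frame of seam_mid between -0.007 and 0.007 m and z of driver_tip in the frame of seam_mid between -0.013 and -0.0015 m and contact force between the fingers and screwdriver above 0.5 N and value of joint lid below 0.03 rad), for 0.04 s.
4. The tip passes the right quarter of the channel (y of driver_tip in the frame of seam_mid between -0.032 and -0.018 m and x of driver_tip in the frame of seam_mid between -0.007 and 0.007 m and z of driver_tip in the frame of seam_mid between -0.013 and -0.0015 m and contact force between the fingers and screwdriver above 0.5 N and value of joint lid below 0.03 rad), for 0.04 s.
5. The tip reaches the right end of the channel (y of driver_tip in the frame of seam_mid below -0.045 m and x of driver_tip in the frame of seam_mid between -0.007 and 0.007 m and z of driver_tip in the frame of seam_mid between -0.013 and -0.0015 m and contact force between the fingers and screwdriver above 0.5 N and value of joint lid below 0.03 rad), for 0.04 s.
6. The screwdriver stands fully home in its block, let go, the lid still shut (z of driver_tip in the frame of tool_block between 0 and 0.02 m and horizontal distance between driver_grip and tool_block below 0.02 m and angle between screwdriver's own y axis and vertical below 0.2 rad and contact force between the fingers and screwdriver below 0.1 N and linear speed of screwdriver below 0.03 m/s and value of joint lid below 0.03 rad), for 0.2 s.
7. The lid, pulled by its handle, has broken free of the seal (value of joint lid above 0.09 rad and contact force between the fingers and lid above 0.5 N and distance between the grasp point and lid_grip below 0.05 m), for 0.1 s.
At the end, for the whole second after the job is handed in: The fingers hold the handle with the lid steady at 0.10 to 0.26 rad (front edge 14 to 37 mm up); the screwdriver stands home in its block (tip within 20 mm of the table), untouched and not propping the lid; sanding block, bottle and marker within 30 mm of their starts (value of joint lid between 0.1 and 0.26 rad and velocity of joint lid between -0.05 and 0.05 rad/s and contact force between the fingers and lid above 0.5 N and distance between the grasp point and lid_grip below 0.05 m and contact force between screwdriver and lid below 0.05 N and z of driver_tip in the frame of tool_block between 0 and 0.02 m and horizontal distance between driver_grip and tool_block below 0.02 m and angle between screwdriver's own y axis and vertical below 0.2 rad and contact force between the fingers and screwdriver below 0.1 N and distance of each of sanding_block, bottle, marker from where it was at the start of the episode below 0.03 m); the arm keeps its last pose, push and grip.
It fails at once if The screwdriver is rushed along the seam (faster than 0.10 m/s) (x of driver_tip in the frame of seam_mid between -0.007 and 0.007 m and z of driver_tip in the frame of seam_mid between -0.013 and -0.0015 m and y of driver_tip in the frame of seam_mid between -0.04 and 0.04 m and linear speed of screwdriver above 0.1 m/s).
It fails at once if The lid is flung open (beyond 0.45 rad) (value of joint lid above 0.45 rad).
It fails at once if The lid is opened before the screwdriver stands back in its block (value of joint lid above 0.06 rad and z of driver_tip in the frame of tool_block above 0.04 m).
It fails at once if The sanding block, bottle or marker is disturbed (moved more than 30 mm) (distance of any of sanding_block, bottle, marker from where it was at the start of the episode above 0.03 m).
It also fails if it takes over 69 s, if anything falls off the work surface, if the arm or the gripper's body presses on something with over 40 N, if the wrist force passes 120 N, or if a joint passes its speed limit or range.

## Working session

There is one attempt and no reset: what is moved stays moved. The work goes in short steps, Python scripts to look and compute and a tool call to move; the robot and the scene stay as the last step left them, time stands still between calls to the robot, and variables do not carry over. Pictures are saved under pics/ and viewed, and the job is handed in when it is done.

Besides the shell and the picture viewer there is one more tool, called by a JSON object that holds its "api" and its "payload". step_arm: Moves the arm, as the interface text tells. Its arguments: {"type":"object","properties":{"commands":{"type":"array","items":{"type":"array","items":{"type":"number"}}},"jaw":{"type":"number"},"grip_force":{"type":"number"}},"required":["commands"]}

```bash
ls; mkdir -p pics
python3 - <<'E'
from station import telemetry, optics, manip
import cv2, numpy as np
s=telemetry.sense(); print(s)
for n in ("side","top"):
    p=optics.camera_params(n); print(n,p)
    cv2.imwrite(f"pics/{n}0.png",cv2.cvtColor(optics.snapshot(n),cv2.COLOR_RGB2BGR))
E
```

```text
pics
{'t': 0.0, 'q': array([-1.31147885e+00,  5.28486137e-01,  1.43390267e+00, -2.31384898e-05,
        1.18140050e+00, -1.78495614e-01]), 'qd': array([-0.00146555,  0.00149605,  0.00057698,  0.00072837,  0.00064924,
       -0.00012684]), 'tau': array([ 9.34997151e-04, -4.42340863e+01, -1.78023899e+01, -2.34655254e-04,
        8.52475612e-03, -5.41406237e-06]), 'tcp_pos': array([ 0.264811  , -0.565334  ,  0.23032124]), 'tool_rot': array([ 0.38000466,  0.59722628, -0.37896273,  0.59607422]), 'force': array([-0.59149196, -0.51215968, -0.14958247]), 'ft_torque': array([0.02924921, 0.00066738, 0.0006982 ]), 'finger_gap': 1.0013348208784285}
side {'mtx': array([[443.70590212,   0.        , 249.66274102],
       [  0.        , 443.70590212, 178.9434168 ],
       [  0.        ,   0.        ,   1.        ]]), 'origin': array([ 0.0894085 , -1.2432942 ,  0.84958845]), 'attitude': array([ 0.84491597, -0.16371529,  0.10314953, -0.49867272])}
top {'mtx': array([[371.37497971,   0.        , 249.80951872],
       [  0.        , 371.37497971, 191.37666503],
       [  0.        ,   0.        ,   1.        ]]), 'origin': array([0.4184287 , 0.00566742, 1.38301491]), 'attitude': array([ 0.70631995, -0.70445939,  0.05432258, -0.04356787])}
```

View pics/side0.png

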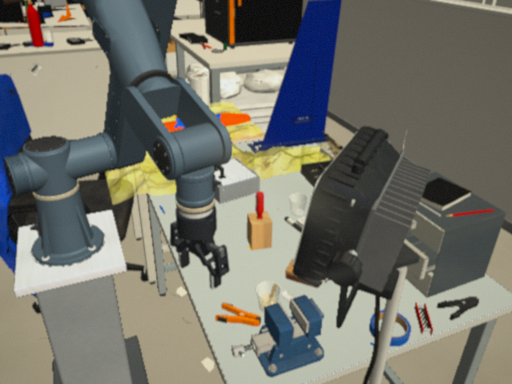

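View pics/top0.png

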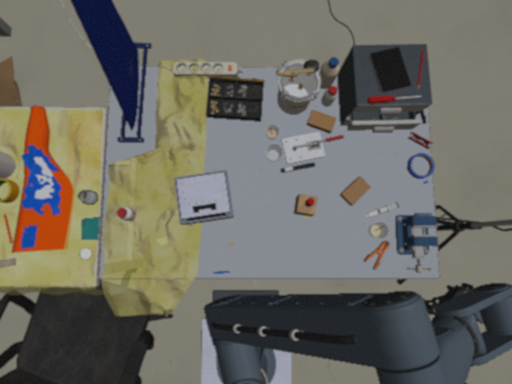

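The top view shows the box at (205,197), the block with the screwdriver at (307,205), the sanding block at (354,190), the marker at (297,168) and the bottle at (273,153). In the side view the box is at (237,180), partly hidden by the arm, and the screwdriver is at (260,205). I'll zoom in.

Run:
```python
import cv2, numpy as np
t=cv2.imread("pics/top0.png"); s=cv2.imread("pics/side0.png")
cv2.imwrite("pics/top0z.png",cv2.resize(t[150:240,160:340],None,fx=4.4,fy=4.4,interpolation=cv2.INTER_CUBIC))
cv2.imwrite("pics/side0z.png",cv2.resize(s[150:260,150:320],None,fx=4.6,fy=4.6,interpolation=cv2.INTER_CUBIC))
```

```text
(no output)
```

View pics/top0z.png

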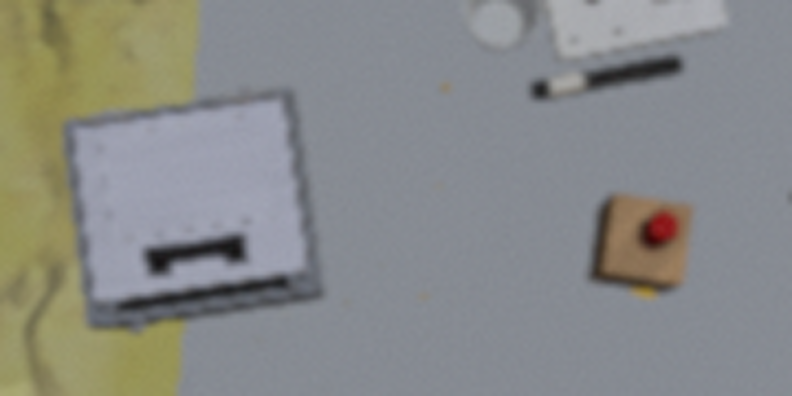

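View pics/side0z.png

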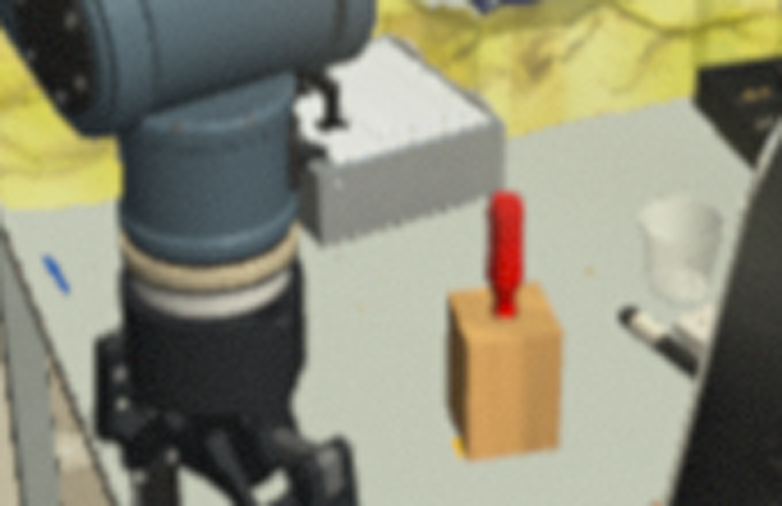

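```bash
cat > h.py <<'E'
from station import telemetry, optics, manip
import cv2, numpy as np
from scipy.spatial.transform import Rotation as R
def cam(n):
    p=optics.camera_params(n); return p["mtx"],R.from_quat(p["attitude"]).as_matrix(),p["origin"]
def ray(n,uv):
    K,A,o=cam(n); d=A@np.linalg.inv(K)@np.array([uv[0],uv[1],1.]); return o,d/np.linalg.norm(d)
def plane(n,uv,z):
    o,d=ray(n,uv); return o+d*(z-o[2])/d[2]
def proj(n,P):
    K,A,o=cam(n); c=K@(A.T@(np.asarray(P)-o)); return c[:2]/c[2]
def tri(a,ua,b,ub):
    o1,d1=ray(a,ua);o2,d2=ray(b,ub)
    s=np.linalg.lstsq(np.c_[d1,-d2],o2-o1,rcond=None)[0]
    p,q=o1+s[0]*d1,o2+s[1]*d2; return (p+q)/2,np.linalg.norm(p-q)
def snap(n,f=None):
    im=cv2.cvtColor(optics.snapshot(n),cv2.COLOR_RGB2BGR)
    if f: cv2.imwrite(f"pics/{f}.png",im)
    return im
def big(im,x0,y0,x1,y1,f,s):
    cv2.imwrite(f"pics/{f}.png",cv2.resize(im[y0:y1,x0:x1],None,fx=s,fy=s,interpolation=cv2.INTER_CUBIC))
E
python3 - <<'E'
from h import *
t=cv2.imread("pics/top0.png"); s=cv2.imread("pics/side0.png")
np.set_printoptions(precision=4,suppress=True)
# dark in the top image, box region
g=cv2.cvtColor(t,cv2.COLOR_BGR2GRAY)
sub=np.zeros_like(g); sub[170:226,174:236]=255
dk=((g<75)&(sub>0)).astype(np.uint8)
n,l,st,c=cv2.connectedComponentsWithStats(dk)
for i in range(1,n):
    if st[i,4]>5:
        ys,xs=np.where(l==i); r=cv2.minAreaRect(np.c_[xs,ys].astype(np.float32)); print("dark",st[i],c[i],r)
# lid
br=((g>165)&(sub>0)).astype(np.uint8); br=cv2.morphologyEx(br,cv2.MORPH_CLOSE,np.ones((13,13)))
br=cv2.morphologyEx(br,cv2.MORPH_OPEN,np.ones((5,5)))
cs,_=cv2.findContours(br,cv2.RETR_EXTERNAL,2); m=max(cs,key=cv2.contourArea); r=cv2.minAreaRect(m.astype(np.float32)); print("lid",r)
for q in cv2.boxPoints(r): print(q,plane("top",q,.07))
# driver & block
for n_,im,(x0,y0,x1,y1) in (("top",t,(285,180,335,225)),("side",s,(240,180,285,260))):
    hsv=cv2.cvtColor(im,cv2.COLOR_BGR2HSV)
    m=np.zeros(g.shape,np.uint8); m[y0:y1,x0:x1]=1
    red=((hsv[...,0]<6)|(hsv[...,0]>172))&(hsv[...,1]>170)&(m>0)
    wood=((hsv[...,0]>=7)&(hsv[...,0]<22)&(hsv[...,1]>60)&(hsv[...,1]<200)&(m>0))
    ys,xs=np.where(red); print(n_,"red",xs.mean(),ys.mean(),xs.min(),xs.max(),ys.min(),ys.max())
    for y in range(ys.min(),ys.max()+1): print((y,xs[ys==y].min(),xs[ys==y].max()),end=" ")
    w=(wood|red).astype(np.uint8); cs,_=cv2.findContours(w,cv2.RETR_EXTERNAL,2); c=max(cs,key=cv2.contourArea); print("\nwood",cv2.minAreaRect(c),cv2.boundingRect(c))
    print(cv2.approxPolyDP(c,2,True).reshape(-1,2).tolist())
E
```

```text
dark [194 204  21   8  76] [203.9474 207.    ] ((204.0604248046875, 207.34230041503906), (4.750132083892822, 20.73838233947754), 79.99201965332031)
dark [187 213  39   8  97] [205.8041 216.5876] ((205.9306182861328, 216.5491180419922), (2.432915210723877, 38.47046661376953), 81.25383758544922)Traceback (most recent call last):
  File "<stdin>", line 15, in <module>
ValueError: max() iterable argument is empty
```

Run:
```python
from h import *
t=cv2.imread("pics/top0.png"); s=cv2.imread("pics/side0.png")
np.set_printoptions(precision=4,suppress=True)
g=cv2.cvtColor(t,cv2.COLOR_BGR2GRAY)
print(g[195,168:240]); 
sub=np.zeros_like(g); sub[166:230,172:238]=255
hsvt=cv2.cvtColor(t,cv2.COLOR_BGR2HSV)
br=((g>145)&(hsvt[...,1]<60)&(sub>0)).astype(np.uint8); br=cv2.morphologyEx(br,cv2.MORPH_OPEN,np.ones((3,3)))
cs,_=cv2.findContours(br,cv2.RETR_EXTERNAL,2); m=max(cs,key=cv2.contourArea); r=cv2.minAreaRect(m.astype(np.float32)); print("lid",r)
for q in cv2.boxPoints(r): print(q,plane("top",q,.07))
for n_,im,(x0,y0,x1,y1) in (("top",t,(285,180,335,225)),("side",s,(240,180,285,260))):
    hsv=cv2.cvtColor(im,cv2.COLOR_BGR2HSV)
    m=np.zeros(g.shape,np.uint8); m[y0:y1,x0:x1]=1
    red=((hsv[...,0]<6)|(hsv[...,0]>172))&(hsv[...,1]>170)&(m>0)
    wood=((hsv[...,0]>=7)&(hsv[...,0]<22)&(hsv[...,1]>60)&(hsv[...,1]<200)&(m>0))
    ys,xs=np.where(red); print(n_,"red",xs.mean(),ys.mean(),xs.min(),xs.max(),ys.min(),ys.max())
    for y in range(ys.min(),ys.max()+1): print((y,xs[ys==y].min(),xs[ys==y].max()),end=" ")
    w=(wood|red).astype(np.uint8); cs,_=cv2.findContours(w,cv2.RETR_EXTERNAL,2); c=max(cs,key=cv2.contourArea); print("\nwood",cv2.minAreaRect(c),cv2.boundingRect(c))
    print(cv2.approxPolyDP(c,2,True).reshape(-1,2).tolist())
for q in ((187.5,219),(224.5,214.3),(205.9,216.6)): print("chan",plane("top",q,.066))
```

```text
[142 144 143 140 133 131 130 127 118 114 128 149 156 157 158 159 163 163
 160 162 161 159 160 161 159 159 160 159 159 160 158 159 160 160 161 162
 162 161 160 162 163 163 162 164 162 163 164 166 165 163 164 164 162 162
 161 159 159 159 152 128 108 105 120 131 137 141 139 139 139 137 140 137]
lid ((202.62619018554688, 194.85166931152344), (38.945308685302734, 47.518402099609375), 81.57302856445312)
[176.2698 179.0711] [0.645  0.2488 0.07  ]
[223.2752 172.1074] [0.6711 0.0812 0.07  ]
[228.9826 210.6322] [0.5324 0.0595 0.07  ]
[181.9772 217.596 ] [0.5073 0.2248 0.07  ]
top red 309.6875 201.53125 307 313 199 204
(199, np.int64(309), np.int64(312)) (200, np.int64(308), np.int64(312)) (201, np.int64(307), np.int64(313)) (202, np.int64(307), np.int64(312)) (203, np.int64(307), np.int64(312)) (204, np.int64(307), np.int64(310)) 
wood ((305.60809326171875, 205.85134887695312), (19.563480377197266, 21.536266326904297), 9.462322235107422) (295, 195, 22, 23)
[[299, 195], [295, 212], [304, 216], [306, 214], [308, 217], [314, 213], [316, 197]]
side red 259.49640287769785 204.54676258992805 257 262
[... 608 characters left out ...]
.int64(262)) (209, np.int64(257), np.int64(262)) (210, np.int64(257), np.int64(262)) (211, np.int64(257), np.int64(262)) (212, np.int64(257), np.int64(261)) (213, np.int64(258), np.int64(261)) (214, np.int64(258), np.int64(261)) (215, np.int64(258), np.int64(261)) (216, np.int64(258), np.int64(261)) (217, np.int64(258), np.int64(261)) (218, np.int64(259), np.int64(260)) 
wood ((259.5791015625, 220.47682189941406), (56.95446014404297, 24.70025062561035), 87.70938873291016) (247, 192, 26, 58)
[[259, 192], [256, 193], [257, 210], [247, 214], [250, 249], [271, 246], [272, 222], [267, 212], [262, 210], [262, 194]]
chan [0.5027 0.2059 0.066 ]
chan [0.5197 0.0754 0.066 ]
chan [0.5114 0.1411 0.066 ]
```

```bash
cat > fit.py <<'E'
from h import *
np.set_printoptions(precision=4,suppress=True)
t=cv2.imread("pics/top0.png"); g=cv2.cvtColor(t,cv2.COLOR_BGR2GRAY).astype(float)
def line(pts):
    pts=np.array(pts); 
    for _ in range(3):
        vx,vy,x0,y0=cv2.fitLine(pts.astype(np.float32),cv2.DIST_HUBER,0,.01,.01).ravel()
        d=abs((pts[:,0]-x0)*vy-(pts[:,1]-y0)*vx); pts=pts[d<max(.6,2*np.median(d))]
    print("  rms px",np.sqrt(np.mean(d**2)),len(pts))
    return np.array([x0,y0]),np.array([vx,vy])
# channel
pts=[]
for u in range(190,223):
    c=216.6-(u-205.9)*.14; r=np.arange(int(round(c))-4,int(round(c))+5)
    w=np.clip(115-g[r,u],0,None); pts.append((u,(w*r).sum()/w.sum()))
p,v=line(pts)
A=plane("top",p-18*v,.07);B=plane("top",p+18*v,.07); print("chan",A,B,"yaw",np.arctan((A-B)[0]/(B-A)[1]), )
# channel ends along the line
P=np.array([p+k*v*.25 for k in range(-100,101)])
pr=cv2.remap(g.astype(np.float32),P[:,0].astype(np.float32).reshape(1,-1),P[:,1].astype(np.float32).reshape(1,-1),cv2.INTER_LINEAR).ravel()
print(pr[::4].astype(int))
mid=(pr[100:].max()*0+95); inside=np.where(pr<90)[0]; print("ends",plane("top",P[inside[0]],.07),plane("top",P[inside[-1]],.07))
# lid/box dark-joint lines: rear, left, right as darkest gap centroid
def joint(u0s,guess,axis,half=3):
    pts=[]
    for k in u0s:
        c=int(round(guess(k))); r=np.arange(c-half,c+half+1)
        a=g[r,k] if axis==0 else g[k,r]
        i=np.argmin(a[1:-1])+1
        rr=r[i-1:i+2]; w=a[i-1:i+2]; den=w[0]-2*w[1]+w[2]; o=.5*(w[0]-w[2])/den if den else 0
        pts.append((k,r[i]+o) if axis==0 else (r[i]+o,k))
    return line(pts)
def ang(p,v,n=15):
    A=plane("top",p-n*v,.07);B=plane("top",p+n*v,.07); return A,B,(A+B)/2,np.arctan2(*(B-A)[:2][::-1])
print("left",*ang(*joint(range(184,214),lambda k:175.5+ (k-179)*.145,1)))
print("right",*ang(*joint(range(176,208),lambda k:226.5+(k-172)*.15,1)))
print("rear",*ang(*joint(range(182,222),lambda k:177.5-(k-176)*.148,0)))
E
python3 fit.py
```

```text
rms px 0.1300718670584475 33
chan [0.5007 0.1948 0.07  ] [0.5189 0.0694 0.07  ] yaw 0.1443356006258719
[ 98  98  91  77  68  63  59  54  55  56  58  63  66  62  57  55  57  60
  63  62  60  59  60  63  67  70  68  64  60  59  64  67  66  64  65  64
  67  72  74  69  64  62  75  90  99 103 105 104 104 110 126]
ends [0.4983 0.2112 0.07  ] [0.5188 0.0703 0.07  ]
  rms px 0.18998588739261008 30
left [0.6429 0.2547 0.07  ] [0.5365 0.2368 0.07  ] [0.5897 0.2458 0.07  ] -2.9742138597889256
  rms px 0.2671467741487566 32
right [0.667  0.0724 0.07  ] [0.5598 0.0563 0.07  ] [0.6134 0.0644 0.07  ] -2.9924923703018598
  rms px 0.12422358310700649 40
rear [0.6562 0.2067 0.07  ] [0.6733 0.1008 0.07  ] [0.6647 0.1537 0.07  ] -1.4107546102518433
```

Run:
```python
from h import *
np.set_printoptions(precision=4,suppress=True)
t=cv2.imread("pics/top0.png"); s=cv2.imread("pics/side0.png")
def red(im,x0,y0,x1,y1):
    b=im[y0:y1,x0:x1].astype(float); w=np.clip(b[...,2]-1.0*np.maximum(b[...,1],b[...,0])-70,0,None)
    yy,xx=np.mgrid[y0:y1,x0:x1]; return w,xx,yy
w,xx,yy=red(t,300,192,320,212); c=((w*xx).sum()/w.sum(),(w*yy).sum()/w.sum()); print(c); print(w.astype(int)[4:16,3:16])
for z in (.15,.17,.183): print(plane("top",c,z))
w,xx,yy=red(s,250,186,270,222); rows=[(r,(w[r-186]*xx[r-186]).sum()/w[r-186].sum(),w[r-186].sum()) for r in range(190,222) if w[r-186].sum()>50]
print(np.array(rows))
a=tri("top",c,"side",(259.6,193.5)); print("tri top",a)
for z in (.096,.14,.183):
  print(z,"side pix of", proj("side",[*plane("top",c,.175)[:2],z]))
P=plane("top",(307.7,204.8),.095); print("block",P, proj("side",P))
```

```text
(np.float64(310.3753213367609), np.float64(200.9974293059126))
[[ 0  0  0  0  0  0  0  0  0  0  0  0  0]
 [ 0  0  0  0  0  0  0  0  0  0  0  0  0]
 [ 0  0  0  0  0  0  0  0  1  0  0  0  0]
 [ 0  0  0  0  0  0 17 34 32 16  0  0  0]
 [ 0  0  0  0  0 15 41 47 41 40 10  0  0]
 [ 0  0  0  0  0 25 38 40 44 38 14  0  0]
 [ 0  0  0  0  0 18 37 40 40 33  9  0  0]
 [ 0  0  0  0  0  4 24 35 28 17  0  0  0]
 [ 0  0  0  0  0  0  0  0  0  0  0  0  0]
 [ 0  0  0  0  0  0  0  0  0  0  0  0  0]
 [ 0  0  0  0  0  0  0  0  0  0  0  0  0]
 [ 0  0  0  0  0  0  0  0  0  0  0  0  0]]
[ 0.5586 -0.2159  0.15  ]
[ 0.5564 -0.2123  0.17  ]
[ 0.5549 -0.21    0.183 ]
[[192.     259.2778 216.    ]
 [193.     259.6028 428.    ]
 [194.     259.9315 482.    ]
 [195.     260.1104 489.    ]
 [196.     260.1659 458.    ]
 [197.     260.291  409.    ]
 [198.     260.3615 390.    ]
 [199.     260.3162 389.    ]
 [200.     260.2813 391.    ]
 [201.     260.3123 397.    ]
 [202.     260.2576 427.    ]
 [203.     260.2589 448.    ]
 [204.     260.2016 486.    ]
 [205.     260.1546 511.    ]
 [206.     260.1404 520.    ]
 [207.     260.14   550.    ]
 [208.     260.1393 567.    ]
 [209.     260.127  551.    ]
 [210.     260.018  556.    ]
 [211.     259.9348 460.    ]
 [212.     259.8182 341.    ]
 [213.     259.6914 243.    ]
 [214.     259.6308 214.    ]
 [215.     259.6709 237.    ]
 [216.     259.7106 349.    ]
 [217.     259.6667 417.    ]
 [218.     259.5622 249.    ]]
tri top (array([ 0.5542, -0.2103,  0.1791]), np.float64(0.0022569721052196714))
0.096 side pix of [259.9834 216.9565]
0.14 side pix of [260.3086 204.7306]
0.183 side pix of [260.6367 192.4014]
block [ 0.5515 -0.2161  0.095 ] [259.2989 218.3224]
```

Run:
```python
from h import *
t=cv2.imread("pics/top0.png"); s=cv2.imread("pics/side0.png")
big(t,288,186,328,226,"blk_t",14); big(s,236,184,286,256,"blk_s",8)
```

```text
(no output)
```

View pics/blk_t.png

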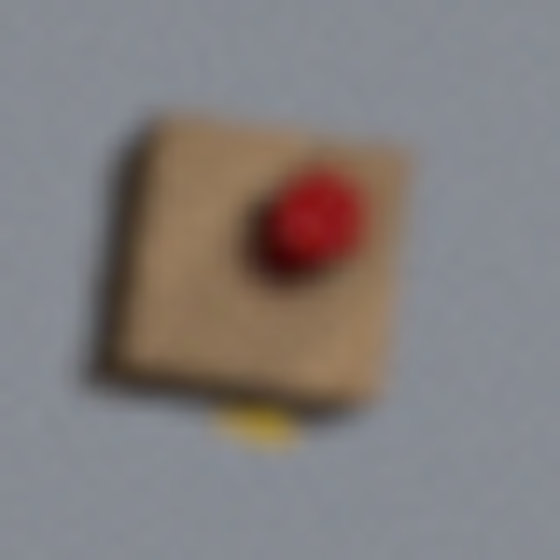

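View pics/blk_s.png

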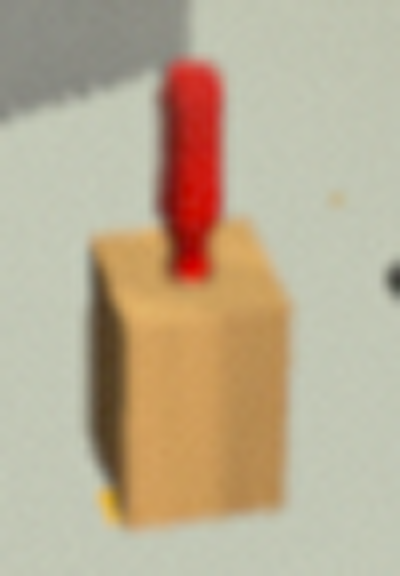

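```bash
cat >> h.py <<'E'
def delta(target,yaw_jaw=None):
    """shift in tool axes to the world target, turn about tool x so tool z (jaw dir) gets heading yaw_jaw mod pi"""
    s=telemetry.sense(); M=R.from_quat(s["tool_rot"]).as_matrix()
    d=M.T@(np.asarray(target)-s["tcp_pos"]); out=[d]
    if yaw_jaw is not None:
        h=np.arctan2(M[1,2],M[0,2]); e=(h-yaw_jaw+np.pi/2)%np.pi-np.pi/2; out.append(e)  # x down: +turn lowers heading
    return out
E
python3 - <<'E'
from h import *
np.set_printoptions(precision=4,suppress=True)
s=telemetry.sense(); M=R.from_quat(s["tool_rot"]).as_matrix(); print(M, s["t"])
P=plane("top",(306.5,203.9),.095); print("block",P)
print("neck side",plane("side",(259.65,217.5),.097))
print(delta([.5545,-.211,.26],0.15),delta([.5545,-.211,.26],0.15+np.pi/2))
for q in ((400,215),(435,250)): print(plane("top",q,.1))
print(plane("top",(354,190),.03),plane("top",(297,168),.01),plane("top",(273,153),.1))
E
```

```text
[[-0.0005  0.9057  0.424 ]
 [ 0.0019  0.424  -0.9057]
 [-1.      0.0004 -0.002 ]] 0.1
block [ 0.5546 -0.212   0.095 ]
neck side [ 0.553  -0.2151  0.097 ]
[array([-0.029 ,  0.4126, -0.1982]), np.float64(-1.2829807432603804)] [array([-0.029 ,  0.4126, -0.1982]), np.float64(0.287815583534516)]
[ 0.5163 -0.5365  0.1   ]
[ 0.3962 -0.6511  0.1   ]
[ 0.6137 -0.4     0.03  ] [ 0.6997 -0.1931  0.01  ] [ 0.735  -0.0957  0.1   ]
```

{"api": "step_arm", "payload": {"commands": [[-0.03, 0.015, -0.007, 0.05], [-0.03, 0.05, -0.024, 0.1], [-0.03, 0.085, -0.041, 0.15], [-0.03, 0.12, -0.058, 0.2], [-0.03, 0.155, -0.075, 0.25], [-0.03, 0.19, -0.091, 0.288], [-0.03, 0.225, -0.108, 0.288], [-0.03, 0.26, -0.125, 0.288]], "jaw": 0.0854}}

```text
t: 0.77
tcp_pos: [0.448, -0.3402, 0.2604]
tool_rot: [0.462, 0.537, -0.461, 0.535]
force: [0.3, -0.8, -0.0]
finger_gap: 0.997
```

```bash
python3 -c "
from h import *
print(delta([.5545,-.211,.26],0.153+np.pi/2),telemetry.sense()['q'],telemetry.sense()['tcp_pos'])"
```

```text
[array([ 0.00065128,  0.12453939, -0.11192648]), np.float64(-0.0036063559820620483)] [-8.48610279e-01  4.10578376e-01  1.55572106e+00  1.00384203e-03
  1.17787226e+00  5.72406020e-01] [ 0.44800742 -0.34021752  0.26042946]
```

{"api": "step_arm", "payload": {"commands": [[0, 0.028, -0.025, 0], [0, 0.056, -0.05, 0], [0, 0.084, -0.075, 0], [0, 0.11, -0.098, 0], [0, 0.1245, -0.112, 0], [0, 0.1245, -0.112, 0]]}}

```text
t: 1.27
tcp_pos: [0.5564, -0.2069, 0.2601]
tool_rot: [0.461, 0.538, -0.459, 0.536]
force: [-1.0, 0.4, -0.9]
finger_gap: 0.996
```

Run:
```python
from h import *
print(delta([.5545,-.211,.122],0.153+np.pi/2),telemetry.sense()['q'],telemetry.sense()['tcp_pos'])
t=snap("top","top1"); s=snap("side","side1")
big(s,150,100,350,260,"s1z",4)
g=np.hstack([t[150:240,160:340]]); cv2.imwrite("pics/t1z.png",cv2.resize(g,None,fx=4.4,fy=4.4,interpolation=cv2.INTER_CUBIC))
```

```text
[array([ 0.13812021, -0.0025154 ,  0.00436881]), np.float64(0.0014799484409069308)] [-0.54589229  0.45444082  1.4791607   0.00371827  1.21086973  0.86910958] [ 0.55640322 -0.20691329  0.26013863]
```

View pics/s1z.png

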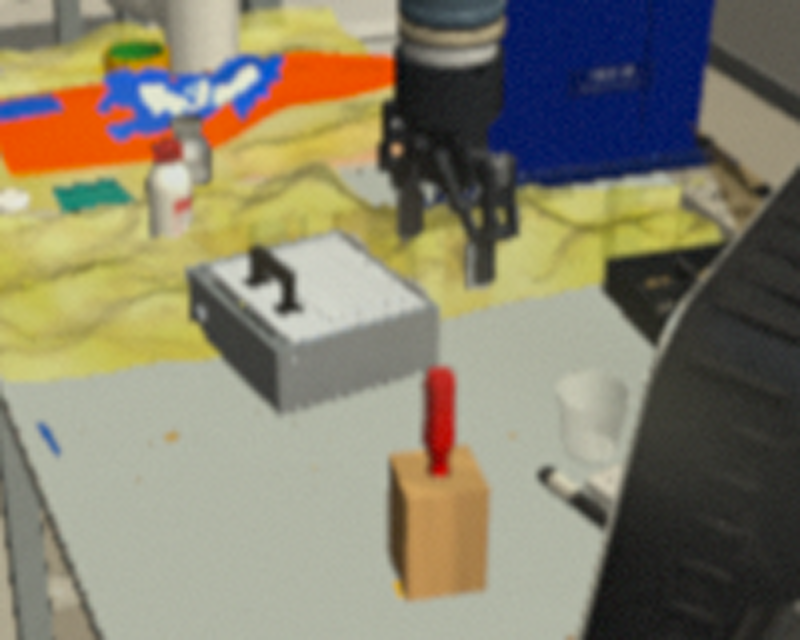

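The gripper hangs above the driver (side view: fingers at about (265,165), driver top at (259.6,192)). The box is now unobstructed, with top corners near (197,167), (221,186), (259,176) and (234,158). I'll compare those with my estimate from the top view.

Run:
```python
from h import *
s=cv2.imread("pics/side1.png")
psi=.153; ex=np.array([np.cos(psi),np.sin(psi),0]);ey=np.array([-np.sin(psi),np.cos(psi),0])
seam=np.array([.5086,.1408,.07]); O=seam+.071*ex
S=5;x0,y0=190,150
im=cv2.resize(s[y0:y0+70,x0:x0+80],None,fx=9,fy=9,interpolation=cv2.INTER_CUBIC)
def dot(P,c):
    u=(proj("side",P)-[x0,y0]+.5)*9-.5; cv2.circle(im,tuple(int(round(v)) for v in u),2,c,-1)
for a in (-.085,.085):
    for b in (-.095,.095): dot(O+a*ex+b*ey,(0,0,255))
for b in (-.07,.07): 
    dot(seam+b*ey+.006*ex,(0,255,0)); dot(seam+b*ey-.006*ex,(0,255,0))
for b in (-.038,.038): dot(O+(.079-.119)*ex+b*ey+[0,0,.039],(255,0,255))
cv2.imwrite("pics/ov1.png",im)
```

```text
(no output)
```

View pics/ov1.png

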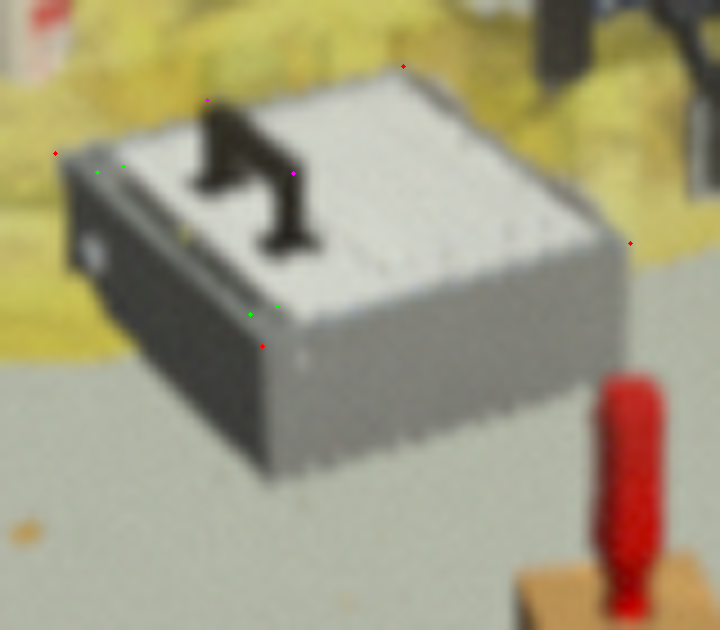

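Run:
```python
from h import *
s=cv2.imread("pics/side1.png"); g=cv2.cvtColor(s,cv2.COLOR_BGR2GRAY)
psi=.153; ex=np.array([np.cos(psi),np.sin(psi),0]);ey=np.array([-np.sin(psi),np.cos(psi),0])
seam=np.array([.5086,.1408,.07])
for r in range(172,183):
    # seam edges at that row
    b=np.linspace(-.08,.08,400)
    e=[]
    for o in (-.006,0,.006):
        uv=np.array([proj("side",seam+k*ey+o*ex) for k in b[::4]]); i=np.argmin(abs(uv[:,1]-r)); e.append(round(uv[i,0],1))
    print(r,e,[(c,int(g[r,c])) for c in range(int(e[0])-3,int(e[0])+10)])
```

```text
172 [np.float64(204.0), np.float64(205.8), np.float64(207.6)] [(201, 80), (202, 105), (203, 119), (204, 112), (205, 94), (206, 95), (207, 122), (208, 163), (209, 193), (210, 203), (211, 199), (212, 178), (213, 171)]
173 [np.float64(204.9), np.float64(206.9), np.float64(208.8)] [(201, 65), (202, 80), (203, 105), (204, 121), (205, 113), (206, 96), (207, 96), (208, 122), (209, 160), (210, 190), (211, 204), (212, 205), (213, 203)]
174 [np.float64(206.1), np.float64(207.9), np.float64(209.7)] [(203, 77), (204, 102), (205, 119), (206, 110), (207, 95), (208, 93), (209, 120), (210, 158), (211, 189), (212, 202), (213, 207), (214, 208), (215, 208)]
175 [np.float64(207.2), np.float64(209.1), np.float64(210.9)] [(204, 76), (205, 99), (206, 119), (207, 110), (208, 98), (209, 106), (210, 139), (211, 155), (212, 179), (213, 198), (214, 208), (215, 207), (216, 210)]
176 [np.float64(208.2), np.float64(210.0), np.float64(212.1)] [(205, 74), (206, 98), (207, 114), (208, 109), (209, 103), (210, 118), (211, 119), (212, 140), (213, 175), (214, 200), (215, 208), (216, 209), (217, 200)]
177 [np.float64(209.
[... 507 characters left out ...]
(211, 105), (212, 94), (213, 80), (214, 94), (215, 123), (216, 165), (217, 196), (218, 203), (219, 189), (220, 176)]
180 [np.float64(212.5), np.float64(214.4), np.float64(216.5)] [(209, 70), (210, 85), (211, 102), (212, 111), (213, 98), (214, 83), (215, 95), (216, 124), (217, 166), (218, 198), (219, 207), (220, 206), (221, 205)]Traceback (most recent call last):
  File "<stdin>", line 10, in <module>
  File "h.py", line 11, in proj
    K,A,o=cam(n); c=K@(A.T@(np.asarray(P)-o)); return c[:2]/c[2]
          ~~~^^^
  File "h.py", line 5, in cam
    p=optics.camera_params(n); return p["mtx"],R.from_quat(p["attitude"]).as_matrix(),p["origin"]
ValueError: time passes only in moves, steps and waits
```

The seam projection matches the dark channel in the side view to about half a pixel. I'll go down on the driver.

{"api": "step_arm", "payload": {"commands": [[0.02, -0.0025, 0.0044, 0], [0.05, -0.0025, 0.0044, 0], [0.08, -0.0025, 0.0044, 0], [0.11, -0.0025, 0.0044, 0], [0.13, -0.0025, 0.0044, 0], [0.138, -0.0025, 0.0044, 0], [0.138, -0.0025, 0.0044, 0]]}}

```text
t: 1.95
tcp_pos: [0.5501, -0.2149, 0.1199]
tool_rot: [0.461, 0.539, -0.461, 0.533]
force: [-0.4, -0.2, 0.2]
finger_gap: 0.999
```

Run:
```python
import json
from h import *
d={}
for n in ("side","top"):
    p=optics.camera_params(n); d[n]={k:np.asarray(v).tolist() for k,v in p.items()}
json.dump(d,open("cam.json","w"))
t=open("h.py").read().replace("p=optics.camera_params(n); return p[\"mtx\"],R.from_quat(p[\"attitude\"]).as_matrix(),p[\"origin\"]","p=CP[n]; return np.array(p['mtx']),R.from_quat(p['attitude']).as_matrix(),np.array(p['origin'])")
t="import json\nCP=json.load(open('cam.json'))\n"+t; open("h.py","w").write(t)
print(delta([.5545,-.211,.122],0.153+np.pi/2),telemetry.sense()['tcp_pos'])
s=snap("side","side2"); big(s,210,130,310,260,"s2z",4.5)
t=snap("top","top2"); big(t,260,160,360,250,"t2z",5)
```

```text
[array([-0.00210632,  0.00487519, -0.00324582]), np.float64(-0.003303588842414662)] [ 0.55014893 -0.21492585  0.11990348]
```

View pics/s2z.png

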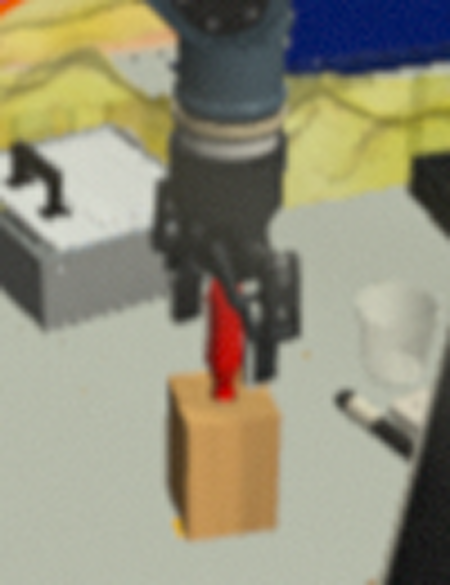

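The red handle (about (260,202)) stands between the open fingers. I'll centre the gripper, then close.

{"api": "step_arm", "payload": {"commands": [[-0.002, 0.005, -0.003, 0], [-0.002, 0.005, -0.003, 0], [-0.002, 0.005, -0.003, 0]]}}

```text
t: 2.3
tcp_pos: [0.5582, -0.2124, 0.1266]
tool_rot: [0.461, 0.536, -0.461, 0.537]
force: [0.0, -0.1, 0.5]
finger_gap: 1.0
```

```bash
python3 -c "
from h import *
s=telemetry.sense();print(delta([.5545,-.211,.122],0.153+np.pi/2),s['tcp_pos'],s['qd'])"
```

```text
[array([ 0.00456195, -0.00345224, -0.00195693]), np.float64(-0.0020848496874217304)] [ 0.55819932 -0.21241524  0.12656849] [-0.00194742  0.00704832  0.01441415 -0.00159731  0.00108985 -0.00147401]
```

```bash
python3 -c "
from h import *
for i in range(4):
    s=telemetry.sense();print(s['tcp_pos'],s['q'][:3],s['t']); snap('top')
"
```

```text
[ 0.55819932 -0.21241524  0.12656849] [-0.55097243  0.62435262  1.59692257] 2.3
[ 0.5577919  -0.21219963  0.1261766 ] [-0.5510057   0.62473437  1.59761459] 2.35
[ 0.55747401 -0.21206203  0.12583903] [-0.55108374  0.62510581  1.5981095 ] 2.4
[ 0.55724141 -0.21195324  0.12552829] [-0.55115288  0.62549436  1.59845341] 2.45
```

{"api": "step_arm", "payload": {"commands": [[0.003, -0.002, -0.001, 0], [0.003, -0.002, -0.001, 0], [0.003, -0.002, -0.001, 0], [0.003, -0.002, -0.001, 0], [0.003, -0.002, -0.001, 0], [0.003, -0.002, -0.001, 0], [0.003, -0.002, -0.001, 0], [0.003, -0.002, -0.001, 0]], "jaw": 0.0, "grip_force": 60}}

```text
t: 3.17
tcp_pos: [0.555, -0.2113, 0.1223]
tool_rot: [0.461, 0.537, -0.461, 0.536]
force: [-0.3, 0.4, 0.4]
finger_gap: 0.282
```

Run:
```python
from h import *
for i in range(2):
    s=telemetry.sense();print(s['tcp_pos'],s['finger_gap'],s['force'],s['t']); im=snap("side","side3")
big(im,210,130,310,260,"s3z",4.5)
print(telemetry.sense()['tcp_pos'])
```

```text
[ 0.55499345 -0.21125488  0.12233131] 0.2823526251448819 [-0.32217135  0.44925389  0.39766976] 3.1667
[ 0.55501461 -0.21124174  0.12234493] 0.2869594229209722 [-0.96434015  0.61876463  0.54320231] 3.2167
[ 0.55500851 -0.21125522  0.12234993]
```

View pics/s3z.png

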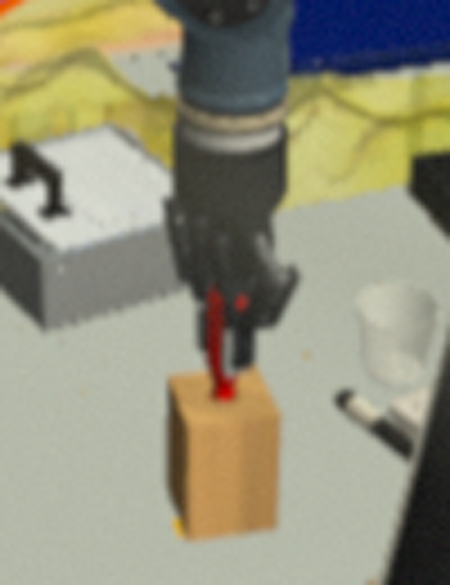

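Gripped: the opening of 0.285 is about 24 mm, which matches the handle. Lifting.

{"api": "step_arm", "payload": {"commands": [[-0.008, 0, 0, 0], [-0.025, 0, 0, 0], [-0.045, 0, 0, 0], [-0.065, 0, 0, 0], [-0.085, 0, 0, 0], [-0.105, 0, 0, 0], [-0.12, 0, 0, 0], [-0.12, 0, 0, 0]]}}

```text
t: 3.93
tcp_pos: [0.557, -0.2125, 0.2464]
tool_rot: [0.462, 0.534, -0.46, 0.539]
force: [0.5, 0.2, -0.9]
finger_gap: 0.286
```

Run:
```python
from h import *
im=snap("side","side4"); big(im,210,90,310,260,"s4z",4)
psi=.153; ex=np.array([np.cos(psi),np.sin(psi),0]);ey=np.array([-np.sin(psi),np.cos(psi),0])
seam=np.array([.5086,.1408,.07]); tgt=seam+.056*ey; tgt[2]=.235
s=telemetry.sense();print(s['tcp_pos'],s['finger_gap'],s['force'],tgt,delta(tgt,psi+np.pi/2))
```

```text
[ 0.55604378 -0.21196795  0.24443287] 0.2860124904636511 [ 0.58530763 -0.67595687 -1.22155651] [0.50006539 0.19614583 0.235     ] [array([ 0.00880408,  0.00592959, -0.41190623]), np.float64(-0.0022271988133253373)]
```

View pics/s4z.png

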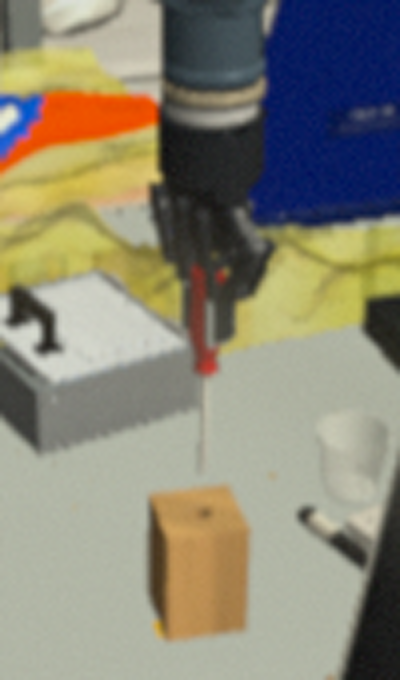

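The driver is out and nearly vertical, with its tip at about (260,208), above the hole at (261,218). I'll carry it to above the left end of the seam.

{"api": "step_arm", "payload": {"commands": [[0.0, 0, -0.01, 0], [0.0, 0, -0.03, 0], [0.0, 0, -0.06, 0], [0, 0.002, -0.095, 0], [0.0, 0.003, -0.13, 0], [0.0, 0.004, -0.165, 0], [0.0, 0.004, -0.2, 0], [0.0, 0.004, -0.235, 0]]}}

```text
t: 4.65
tcp_pos: [0.5227, 0.0233, 0.2426]
tool_rot: [0.461, 0.536, -0.461, 0.536]
force: [0.8, 0.2, -0.4]
finger_gap: 0.285
```

{"api": "step_arm", "payload": {"commands": [[0, 0, -0.035, 0], [0, 0, -0.07, 0], [0, 0, -0.105, 0], [0, 0, -0.135, 0], [0, 0, -0.155, 0], [0, 0, -0.168, 0], [0, 0, -0.17, 0], [0, 0, -0.17, 0]]}}

```text
t: 5.32
tcp_pos: [0.4957, 0.1921, 0.2414]
tool_rot: [0.459, 0.537, -0.461, 0.536]
force: [-0.0, 1.0, -0.5]
finger_gap: 0.289
```

```bash
cat >> h.py <<'E'
psi=.153; ex=np.array([np.cos(psi),np.sin(psi),0]);ey=np.array([-np.sin(psi),np.cos(psi),0])
seam=np.array([.5086,.1408,.07])
def inseam(P): d=np.asarray(P)-seam; return np.array([d@ex,d@ey,d[2]])
E
python3 - <<'E'
from h import *
tgt=seam+.056*ey; tgt[2]=.235
s=telemetry.sense();print(s['tcp_pos'],s['finger_gap'],s['force'],inseam(s['tcp_pos']),delta(tgt,psi+np.pi/2),s['q'],s['t'])
E
```

```text
[0.49571032 0.19213156 0.24135848] 0.2886713582603921 [-0.00462703  1.03842961 -0.48348223] [-0.00491598  0.05269635  0.17135848] [array([ 0.00634192,  0.00493542, -0.00330649]), np.float64(-0.0002350724265118842)] [ 1.59565442e-01  3.90790668e-01  1.65232420e+00 -2.72852504e-04
  1.10166311e+00  1.57772101e+00] 5.3167
```

{"api": "step_arm", "payload": {"commands": [[0.01, 0.003, -0.002, 0], [0.02, 0.005, -0.003, 0], [0.03, 0.005, -0.003, 0], [0.037, 0.005, -0.003, 0], [0.037, 0.005, -0.003, 0], [0.037, 0.005, -0.003, 0], [0.037, 0.005, -0.003, 0], [0.037, 0.005, -0.003, 0]]}}

```text
t: 5.98
tcp_pos: [0.5005, 0.1957, 0.2047]
tool_rot: [0.46, 0.537, -0.461, 0.536]
force: [-0.1, -0.1, -0.7]
finger_gap: 0.286
```

Run:
```python
from h import *
im=snap("side","side5"); big(im,170,110,250,190,"s5z",7.4)
t=snap("top","top5"); big(t,165,160,245,235,"t5z",7.5)
s=telemetry.sense();P=s['tcp_pos'];print(P,s['finger_gap'],s['force'],inseam(P),s['t'])
print("exp tip", (proj("side",P-[0,0,.1143])-[170,110]+.5)*7.4,"seam left pts",[((proj("side",seam+b*ey+a*ex)-[170,110]+.5)*7.4).round() for b in (.056,-.07,.07) for a in (-.006,.006)])
```

```text
[0.50043869 0.19585572 0.20485835] 0.2855679842542529 [ 0.04916854 -0.72705516 -1.74449677] [0.00032473 0.05565639 0.13485835] 6.0833
exp tip [250.12390393 410.70757193] seam left pts [array([240., 449.]), array([261., 444.]), array([354., 554.]), array([376., 548.]), array([228., 438.]), array([249., 433.])]
```

View pics/s5z.png

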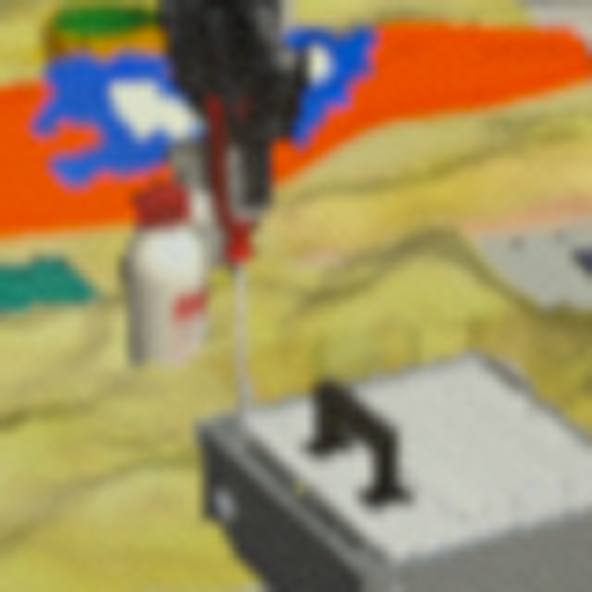

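View pics/t5z.png

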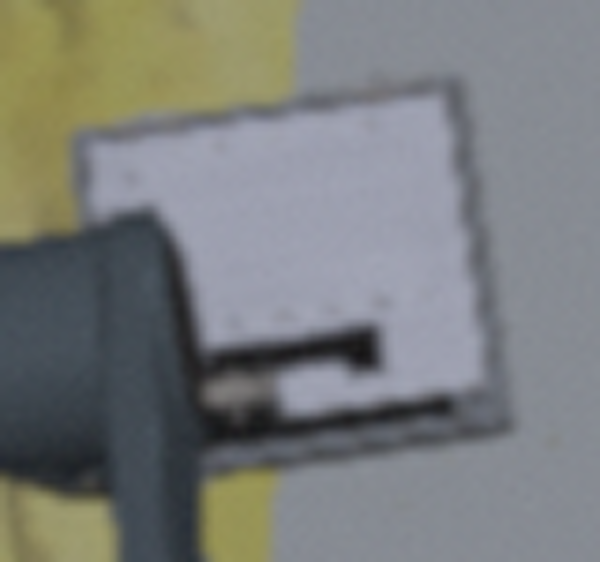

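Side view: the tip is at about (203,165.5), within 2 mm of what was expected, just above the left end of the channel. I'll lower it slowly with a 1 mm shift toward the lid.

{"api": "step_arm", "payload": {"commands": [[0.004, 0.001, 0, 0], [0.008, 0.001, 0, 0], [0.012, 0.001, 0, 0], [0.016, 0.001, 0, 0], [0.02, 0.001, 0, 0], [0.02, 0.001, 0, 0]]}}

```text
t: 6.58
tcp_pos: [0.5013, 0.196, 0.1842]
tool_rot: [0.46, 0.537, -0.461, 0.536]
force: [1.1, -0.2, 0.4]
finger_gap: 0.283
```

Run:
```python
from h import *
im=snap("side","side6"); big(im,170,110,250,190,"s6z",7.4)
s=telemetry.sense();P=s['tcp_pos'];print(P,s['finger_gap'],s['force'],inseam(P),s['t'])
print("exp tip", (proj("side",P-[0,0,.1143])-[170,110]+.5)*7.4)
```

```text
[0.50127009 0.19599297 0.18446284] 0.2849905662126602 [-0.36508611  0.27449313 -0.85150316] [0.00116733 0.05566533 0.11446284] 6.6333
exp tip [253.17355962 445.90020178]
```

View pics/s6z.png

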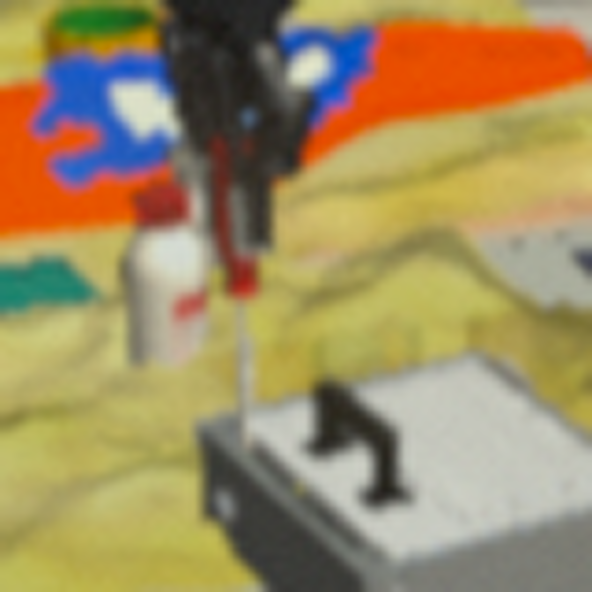

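The tip, at about (203.4,170.3), sits roughly 1.5–2 mm in front of the channel's centre line. I'll shift it and lower.

{"api": "step_arm", "payload": {"commands": [[0.0, 0.0015, 0, 0], [0.002, 0.0015, 0, 0], [0.004, 0.0015, 0, 0], [0.006, 0.0015, 0, 0], [0.006, 0.0015, 0, 0], [0.006, 0.0015, 0, 0]]}}

```text
t: 7.13
tcp_pos: [0.5026, 0.1962, 0.1782]
tool_rot: [0.459, 0.537, -0.461, 0.536]
force: [0.9, 0.8, -1.2]
finger_gap: 0.286
```

Run:
```python
from h import *
im=snap("side","side7"); big(im,170,110,250,190,"s7z",7.4)
s=telemetry.sense();P=s['tcp_pos'];print(P,s['finger_gap'],s['force'],inseam(P),s['t'])
print("exp tip", (proj("side",P-[0,0,.1143])-[170,110]+.5)*7.4)
```

```text
[0.50267342 0.19620249 0.17835471] 0.2832835772701861 [-0.00529457 -0.4627836  -0.21948457] [0.0025862  0.05565853 0.10835471] 7.1833
exp tip [256.14550496 455.835472  ]
```

View pics/s7z.png

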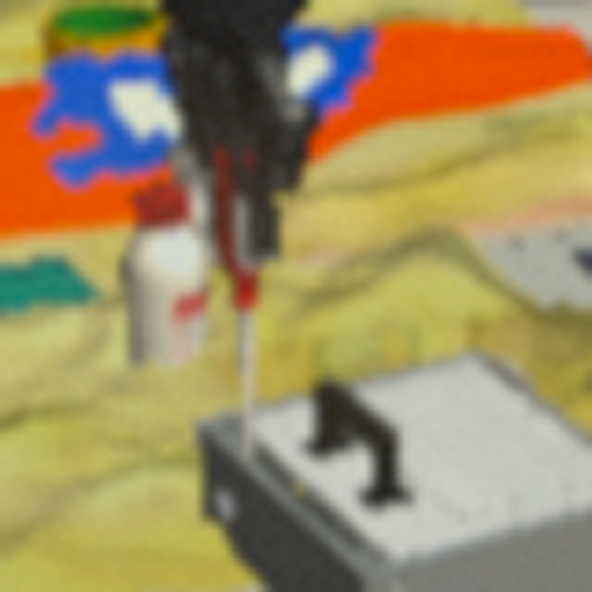

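No contact force, and the tip is about 6 mm down in the channel. Now the slow pass along it.

{"api": "step_arm", "payload": {"commands": [[0, 0, 0.002, 0], [0, 0, 0.0045, 0], [0, 0, 0.007, 0], [0, 0, 0.0095, 0], [0, 0, 0.012, 0], [0, 0, 0.0145, 0], [0, 0, 0.017, 0], [0, 0, 0.0195, 0]]}}

```text
t: 7.85
tcp_pos: [0.5057, 0.1766, 0.1784]
tool_rot: [0.46, 0.537, -0.461, 0.536]
force: [-0.3, 0.1, -0.8]
finger_gap: 0.289
```

```bash
cat > st.py <<'E'
from h import *
np.set_printoptions(precision=4,suppress=True)
s=telemetry.sense();P=s['tcp_pos'];print("seam",inseam(P-[0,0,.1143]),"F",s['force'],s['finger_gap'],s['t'],"tilt",R.from_quat(s['tool_rot']).as_matrix()[:,0])
E
python3 st.py
```

```text
seam [ 0.0026  0.0358 -0.0059] F [-0.2703  0.144  -0.8376] 0.2894179767962864 7.85 tilt [-0.0028 -0.0007 -1.    ]
```

Tracking well. Continuing.

{"api": "step_arm", "payload": {"commands": [[0, 0, 0.0025, 0], [0, 0, 0.005, 0], [0, 0, 0.0075, 0], [0, 0, 0.01, 0], [0, 0, 0.0125, 0], [0, 0, 0.015, 0], [0, 0, 0.0175, 0], [0, 0, 0.02, 0]]}}

```text
t: 8.52
tcp_pos: [0.5088, 0.1566, 0.1784]
tool_rot: [0.46, 0.537, -0.461, 0.536]
force: [0.3, 0.0, 0.5]
finger_gap: 0.28
```

```bash
python3 st.py; python3 -c "
from h import *
im=snap('side','side8'); big(im,170,110,250,190,'s8z',7.4)"
```

```text
seam [ 0.0026  0.0156 -0.0059] F [0.3147 0.0334 0.5036] 0.2798427819909536 8.5167 tilt [-0.0028 -0.0007 -1.    ]
```

View pics/s8z.png

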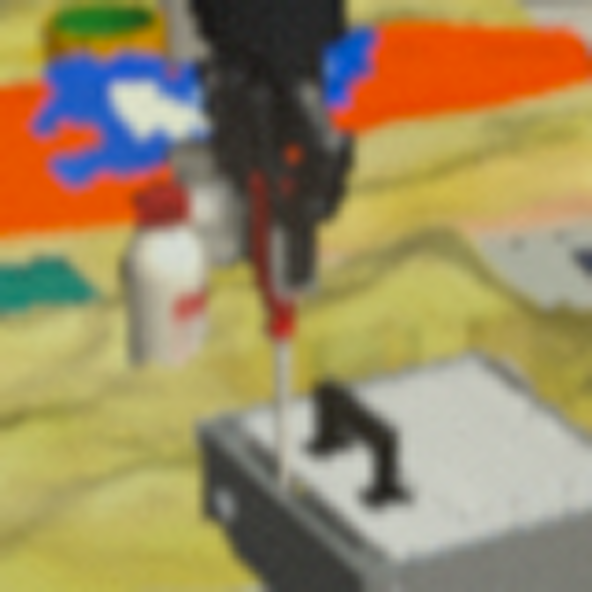

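The shaft runs down into the channel at about (208.5,176) and disappears behind the front rim, as it should.

{"api": "step_arm", "payload": {"commands": [[0, 0, 0.0025, 0], [0, 0, 0.005, 0], [0, 0, 0.0075, 0], [0, 0, 0.01, 0], [0, 0, 0.0125, 0], [0, 0, 0.015, 0], [0, 0, 0.0175, 0], [0, 0, 0.02, 0]]}}

```text
t: 9.23
tcp_pos: [0.512, 0.1362, 0.1784]
tool_rot: [0.46, 0.537, -0.461, 0.536]
force: [0.4, -0.7, -0.5]
finger_gap: 0.281
```

```bash
python3 st.py
```

```text
seam [ 0.0026 -0.0051 -0.0059] F [ 0.3831 -0.6916 -0.5125] 0.28086097428626094 9.2333 tilt [-0.0028 -0.001  -1.    ]
```

{"api": "step_arm", "payload": {"commands": [[0, 0, 0.0025, 0], [0, 0, 0.005, 0], [0, 0, 0.0075, 0], [0, 0, 0.01, 0], [0, 0, 0.0125, 0], [0, 0, 0.015, 0], [0, 0, 0.0175, 0], [0, 0, 0.02, 0]]}}

```text
t: 9.9
tcp_pos: [0.515, 0.1162, 0.1784]
tool_rot: [0.46, 0.537, -0.461, 0.536]
force: [-0.0, 1.0, -0.5]
finger_gap: 0.282
```

```bash
python3 st.py; python3 -c "
from h import *
im=snap('side','side9'); big(im,170,110,250,190,'s9z',7.4)"
```

```text
seam [ 0.0026 -0.0253 -0.0059] F [-0.049   1.0233 -0.5462] 0.28168508633359285 9.9 tilt [-0.0027 -0.001  -1.    ]
```

View pics/s9z.png

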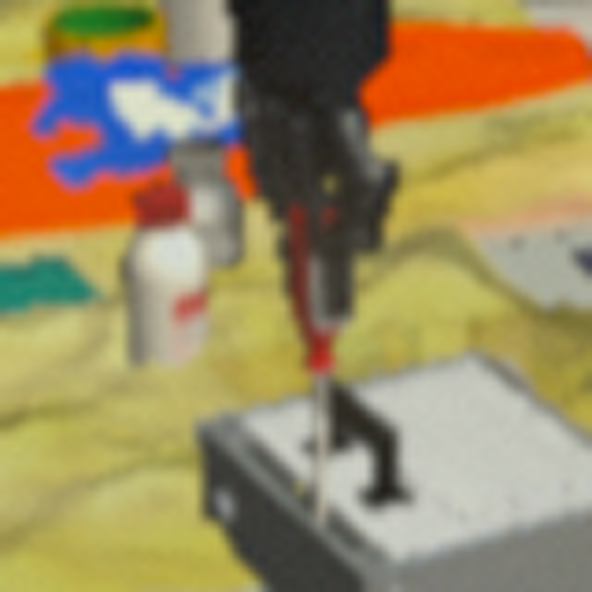

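The tip is still in the channel, at about (213.5,180). I'll go on to the right end.

{"api": "step_arm", "payload": {"commands": [[0, 0, 0.0025, 0], [0, 0, 0.005, 0], [0, 0, 0.0075, 0], [0, 0, 0.01, 0], [0, 0, 0.0125, 0], [0, 0, 0.015, 0], [0, 0, 0.0175, 0], [0, 0, 0.02, 0]]}}

```text
t: 10.62
tcp_pos: [0.5183, 0.0958, 0.1784]
tool_rot: [0.46, 0.537, -0.461, 0.536]
force: [-0.1, 0.4, -0.6]
finger_gap: 0.288
```

{"api": "step_arm", "payload": {"commands": [[0, 0, 0.0025, 0], [0, 0, 0.005, 0], [0, 0, 0.0075, 0], [0, 0, 0.01, 0], [0, 0, 0.0115, 0], [0, 0, 0.0115, 0], [0, 0, 0.0115, 0], [0, 0, 0.0115, 0]]}}

```text
t: 11.28
tcp_pos: [0.5199, 0.0845, 0.1784]
tool_rot: [0.46, 0.537, -0.462, 0.536]
force: [0.2, -0.0, -1.5]
finger_gap: 0.283
```

```bash
python3 st.py; python3 -c "
from h import *
im=snap('side','side10'); big(im,170,110,250,190,'s10z',7.4)
tgt=np.array([.555,-.2113,.2443]); print(delta(tgt,psi+np.pi/2))"
```

```text
seam [ 0.0026 -0.0574 -0.0059] F [ 0.2374 -0.008  -1.525 ] 0.28252770733049093 11.2833 tilt [-0.0027 -0.0012 -1.    ]
[array([-0.06560639, -0.01041632,  0.29774624]), np.float64(-0.0007734001179420247)]
```

View pics/s10z.png

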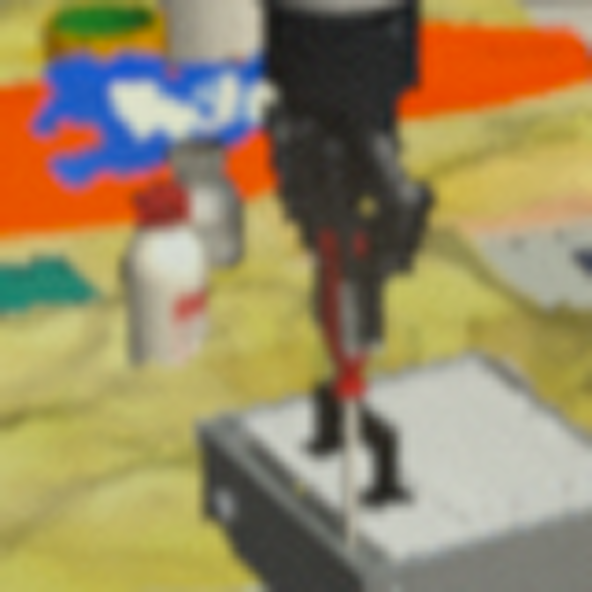

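The tip is in the right end of the channel at about (217.5,184). I'll lift it and return to above the block.

{"api": "step_arm", "payload": {"commands": [[-0.008, 0, 0, 0], [-0.02, 0, 0, 0], [-0.035, 0, 0, 0], [-0.05, 0, 0.005, 0], [-0.062, -0.002, 0.02, 0], [-0.066, -0.004, 0.045, 0], [-0.066, -0.006, 0.08, 0], [-0.066, -0.008, 0.115, 0]]}}

```text
t: 12.0
tcp_pos: [0.5299, -0.0307, 0.2459]
tool_rot: [0.459, 0.537, -0.46, 0.537]
force: [0.5, -0.3, 0.2]
finger_gap: 0.285
```

{"api": "step_arm", "payload": {"commands": [[0, -0.001, 0.035, 0], [0, -0.002, 0.07, 0], [0, -0.002, 0.105, 0], [0, -0.002, 0.135, 0], [0, -0.002, 0.16, 0], [0, -0.002, 0.175, 0], [0, -0.002, 0.18, 0], [0, -0.002, 0.18, 0]]}}

```text
t: 12.67
tcp_pos: [0.5556, -0.2094, 0.2463]
tool_rot: [0.46, 0.537, -0.461, 0.537]
force: [-0.4, 0.3, -1.0]
finger_gap: 0.287
```

```bash
python3 -c "
from h import *
tgt=np.array([.555,-.2113,.225]); s=telemetry.sense();print(delta(tgt,psi+np.pi/2),s['tcp_pos'],s['t'])"
```

```text
[array([ 0.02128412, -0.00086371,  0.00172304]), np.float64(0.0003039269323839022)] [ 0.55560687 -0.20943701  0.24628121] 12.6667
```

{"api": "step_arm", "payload": {"commands": [[0.006, -0.001, 0.002, 0], [0.012, -0.001, 0.002, 0], [0.018, -0.001, 0.002, 0], [0.021, -0.001, 0.002, 0], [0.021, -0.001, 0.002, 0], [0.021, -0.001, 0.002, 0]]}}

```text
t: 13.17
tcp_pos: [0.5548, -0.2109, 0.2249]
tool_rot: [0.459, 0.537, -0.461, 0.537]
force: [-0.1, -0.5, -0.9]
finger_gap: 0.282
```

Run:
```python
from h import *
im=snap('side','side11'); big(im,230,150,290,230,'s11z',7.4)
tgt=np.array([.555,-.2113,.1223]); s=telemetry.sense();P=s['tcp_pos'];print(delta(tgt,psi+np.pi/2),P,s['t'])
print("exp tip", (proj("side",P-[0,0,.1143])-[230,150]+.5)*7.4,"hole",(proj("side",[.555,-.2115,.095])-[230,150]+.5)*7.4)
```

```text
[array([1.02930846e-01, 7.42799364e-05, 1.44782984e-05]), np.float64(0.0009125288664195708)] [ 0.55501317 -0.21117112  0.22523079] 13.2167
exp tip [224.4311701 468.867102 ] hole [223.86779562 501.69320007]
```

View pics/s11z.png

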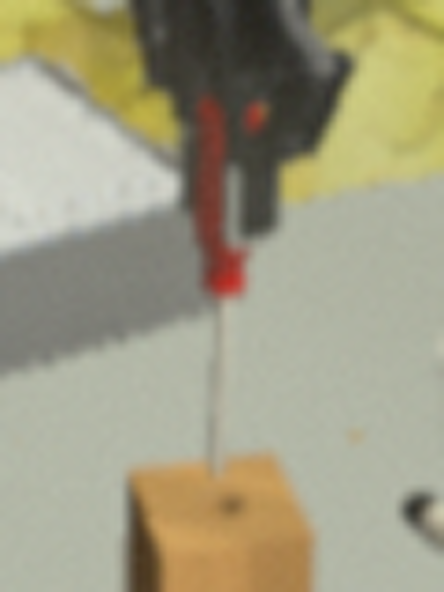

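The tip, at about (258.7,213.5), leans roughly 3–4 mm toward -x from the hand's axis; the block's top centre is at about (260,217.5). I'll shift 3 mm in +x and enter slowly.

{"api": "step_arm", "payload": {"commands": [[0, 0.003, 0, 0], [0.004, 0.003, 0, 0], [0.01, 0.003, 0, 0], [0.016, 0.003, 0, 0], [0.022, 0.003, 0, 0], [0.028, 0.003, 0, 0], [0.028, 0.003, 0, 0]]}}

```text
t: 13.8
tcp_pos: [0.5569, -0.2102, 0.1953]
tool_rot: [0.459, 0.538, -0.461, 0.536]
force: [0.1, 1.0, -0.6]
finger_gap: 0.29
```

Run:
```python
from h import *
im=snap('side','side12'); big(im,230,150,290,230,'s12z',7.4)
s=telemetry.sense();P=s['tcp_pos'];print(P,s['t'],s['force'],s['ft_torque'])
print("exp tip", (proj("side",P-[0,0,.1143])-[230,150]+.5)*7.4)
```

```text
[ 0.55726292 -0.21038647  0.19601099] 13.85 [-0.1116993  -0.89411034 -0.76143755] [-0.00875013 -0.01026797  0.00055457]
exp tip [227.09806385 525.91860444]
```

View pics/s12z.png

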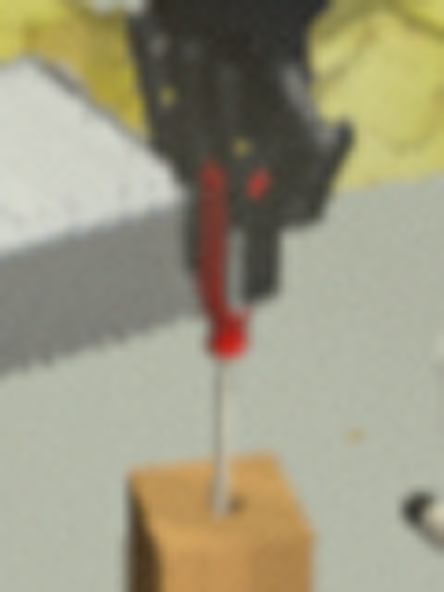

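The tip has entered the hole near its left side at about (259.5,219.5), with no force. I'll shift another 1.5 mm and continue down.

{"api": "step_arm", "payload": {"commands": [[0.004, 0.0015, 0, 0], [0.011, 0.0015, 0, 0], [0.018, 0.0015, 0, 0], [0.025, 0.0015, 0, 0], [0.032, 0.0015, 0, 0], [0.039, 0.0015, 0, 0], [0.046, 0.0015, 0, 0], [0.05, 0.0015, 0, 0]]}}

```text
t: 14.52
tcp_pos: [0.5582, -0.2099, 0.1448]
tool_rot: [0.459, 0.538, -0.461, 0.536]
force: [0.1, 0.3, -1.0]
finger_gap: 0.292
```

Run:
```python
from h import *
im=snap('side','side13'); big(im,230,150,290,230,'s13z',7.4)
s=telemetry.sense();P=s['tcp_pos'];print(P,s['t'],s['force'],s['ft_torque'])
```

```text
[ 0.55782811 -0.20974742  0.14427587] 14.5667 [-0.39369878 -0.8543846  -1.38958159] [-0.02594833 -0.01584335  0.02066066]
```

View pics/s13z.png

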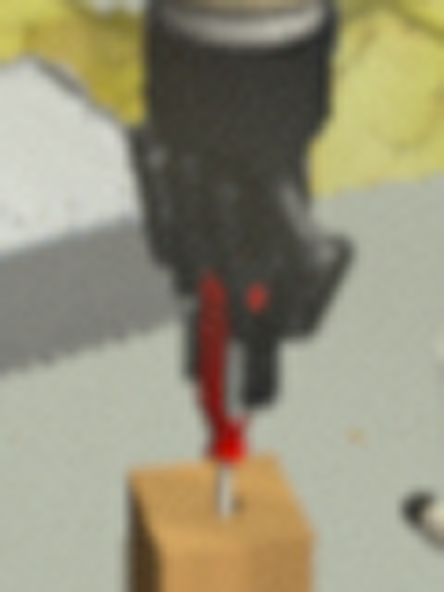

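Going in cleanly. The last 22 mm, down to about 0.1225.

{"api": "step_arm", "payload": {"commands": [[0.004, 0, 0, 0], [0.008, 0, 0, 0], [0.012, 0, 0, 0], [0.016, 0, 0, 0], [0.019, 0, 0, 0], [0.021, 0, 0, 0], [0.021, 0, 0, 0], [0.021, 0, 0, 0]]}}

```text
t: 15.23
tcp_pos: [0.5578, -0.2098, 0.1234]
tool_rot: [0.459, 0.539, -0.461, 0.535]
force: [0.4, 0.2, -1.3]
finger_gap: 0.285
```

Run:
```python
from h import *
im=snap('side','side14'); big(im,230,150,290,230,'s14z',7.4)
s=telemetry.sense();P=s['tcp_pos'];print(P,s['t'],s['force'],s['ft_torque'])
```

```text
[ 0.55784039 -0.20979923  0.12342199] 15.2833 [ 0.9917592   0.5428437  -1.35491588] [-0.03824825 -0.02603055  0.04259425]
```

View pics/s14z.png

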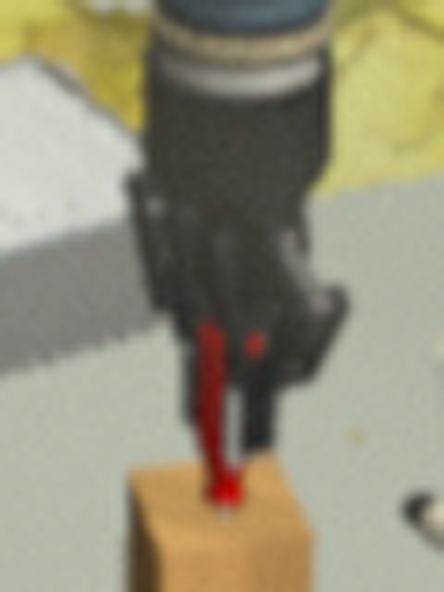

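The collar is a millimetre or two above the block top. Releasing.

{"api": "step_arm", "payload": {"commands": [[0.001, 0, 0, 0], [0.001, 0, 0, 0], [0.001, 0, 0, 0], [0.001, 0, 0, 0], [0.001, 0, 0, 0], [0.001, 0, 0, 0], [0.001, 0, 0, 0], [0.001, 0, 0, 0]], "jaw": 0.0854}}

```text
t: 15.95
tcp_pos: [0.5578, -0.2098, 0.1224]
tool_rot: [0.459, 0.539, -0.461, 0.535]
force: [-0.3, 0.1, -0.7]
finger_gap: 0.997
```

Run:
```python
from h import *
im=snap('side','side15'); big(im,230,150,290,230,'s15z',7.4)
s=telemetry.sense();P=s['tcp_pos'];print(P,s['t'],s['force'],s['finger_gap'])
```

```text
[ 0.55784303 -0.20980631  0.12243408] 16.0 [ 0.11288772 -0.30334111 -0.02941086] 1.0088722427587364
```

View pics/s15z.png

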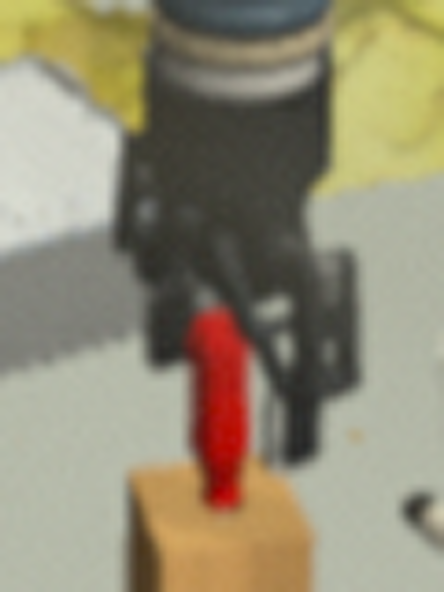

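The driver stands home and upright, with its foot at about (260,217.5). I'll back straight up.

{"api": "step_arm", "payload": {"commands": [[-0.01, 0, 0, 0], [-0.03, 0, 0, 0], [-0.055, 0, 0, 0], [-0.08, 0, 0, 0], [-0.1, 0, 0, 0], [-0.115, 0, 0, 0], [-0.12, 0, 0, 0]]}}

```text
t: 16.58
tcp_pos: [0.5599, -0.2107, 0.2462]
tool_rot: [0.46, 0.536, -0.461, 0.538]
force: [-0.0, -0.3, -0.4]
finger_gap: 0.999
```

Run:
```python
from h import *
np.set_printoptions(precision=4,suppress=True)
im=snap('side','side16'); big(im,190,130,290,230,'s16z',6)
t=cv2.imread("pics/top0.png"); g=cv2.cvtColor(t,cv2.COLOR_BGR2GRAY)
# handle bar in two views: top ends in side image vs top picture
print("bar centre from top @.105:",plane("top",(203.95,206.4),.105), inseam(plane("top",(203.95,206.4),.105)))
yy,xx=np.mgrid[198:213,190:219]; w=np.clip(110-g[198:213,190:219].astype(float),0,None); print(w.astype(int)[2:14:1,2:28:2])
s=telemetry.sense();P=s['tcp_pos']; tgt=seam+.031*ex; tgt[2]=.22; print(tgt,P,s['t'],delta(tgt,psi),s['q'])
```

```text
bar centre from top @.105: [0.5438 0.1444 0.105 ] [ 0.0353 -0.0018  0.035 ]
[[ 0  0  0  0  0  0  0  0  0  0  0  0  0]
 [ 0  0  0  0  0  0  0  0  0  0  0  0  0]
 [ 0  0  0  0  0  0  0  0  0  0  0  0  0]
 [ 0  0  0  0  0  0  0  0  0  0  4  7  0]
 [ 0  0  0  0  0  0  0  0 10 31 53 48  0]
 [ 0  0  0  0  2 10 22 45 61 73 82 60  0]
 [ 0 16 28 40 52 60 72 77 75 82 82 69  0]
 [ 0 63 73 74 78 79 72 59 49 54 79 72  0]
 [ 0 70 82 77 56 50 30  8  0  7 55 54  0]
 [ 0 62 90 52  6  0  0  0  0  0 15  9  0]
 [ 0 46 82 26  0  0  0  0  0  0  0  0  0]
 [ 0 29 53  8  0  0  0  0  0  0  0  0  0]]
[0.5392 0.1455 0.22  ] [ 0.5597 -0.2106  0.2457] 16.6333 [array([ 0.0251,  0.0344, -0.3551]), np.float64(-1.5699652763162675)] [-0.5459  0.4747  1.487  -0.0016  1.1789  0.8717]
```

View pics/s16z.png

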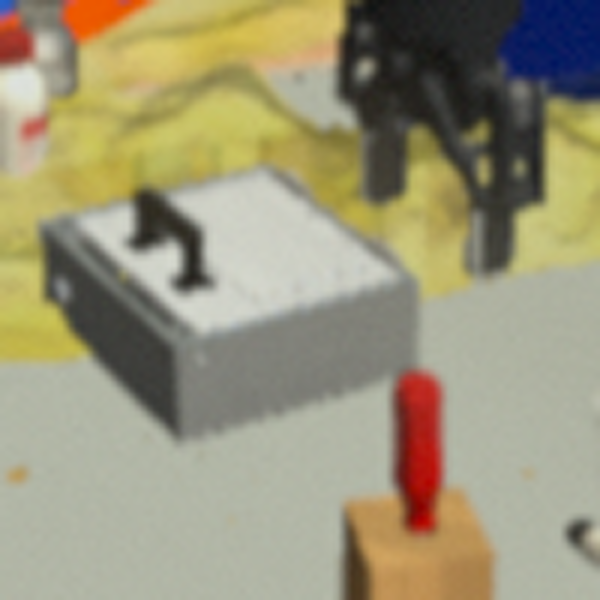

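The driver is home at (260,217), and the lid is shut, its handle bar running from about (214,162) to (223,170). I'll move over the handle and turn the jaws.

{"api": "step_arm", "payload": {"commands": [[0, 0, -0.015, -0.1], [0, 0.004, -0.045, -0.22], [0, 0.008, -0.08, -0.34], [0, 0.012, -0.115, -0.46], [0, 0.016, -0.15, -0.58], [0, 0.02, -0.185, -0.7], [0, 0.024, -0.22, -0.82], [0, 0.028, -0.255, -0.94]]}}

```text
t: 17.3
tcp_pos: [0.5472, 0.0473, 0.2443]
tool_rot: [0.164, 0.688, -0.166, 0.687]
force: [0.1, 0.1, -0.2]
finger_gap: 1.0
```

Run:
```python
from h import *
np.set_printoptions(precision=4,suppress=True)
s=telemetry.sense();P=s['tcp_pos']; tgt=seam+.033*ex; tgt[2]=.2; print(tgt,P,s['t'],delta(tgt,psi),s['q'])
```

```text
[0.5412 0.1458 0.2   ] [0.5472 0.0473 0.2443] 17.3 [array([ 0.0442,  0.0852, -0.05  ]), np.float64(-0.6243173874625951)] [-0.1163  0.4107  1.6074 -0.0019  1.1254  0.3558]
```

{"api": "step_arm", "payload": {"commands": [[0, 0.025, -0.015, -0.12], [0.01, 0.048, -0.028, -0.24], [0.02, 0.066, -0.039, -0.36], [0.03, 0.08, -0.047, -0.48], [0.04, 0.085, -0.05, -0.6], [0.044, 0.085, -0.05, -0.624], [0.044, 0.085, -0.05, -0.624], [0.044, 0.085, -0.05, -0.624]]}}

```text
t: 17.97
tcp_pos: [0.541, 0.1451, 0.1997]
tool_rot: [-0.054, 0.706, 0.052, 0.704]
force: [0.4, 0.1, -0.6]
finger_gap: 1.002
```

Run:
```python
from h import *
np.set_printoptions(precision=4,suppress=True)
im=snap('side','side17'); big(im,180,100,260,200,'s17z',6)
s=telemetry.sense();P=s['tcp_pos']; tgt=seam+.033*ex; tgt[2]=.083; print(tgt,P,s['t'],delta(tgt,psi),inseam(P))
```

```text
[0.5412 0.1458 0.083 ] [0.5414 0.145  0.2002] 18.0167 [array([0.1172, 0.0011, 0.0002]), np.float64(-0.003223114337238542)] [ 0.0331 -0.0009  0.1302]
```

View pics/s17z.png

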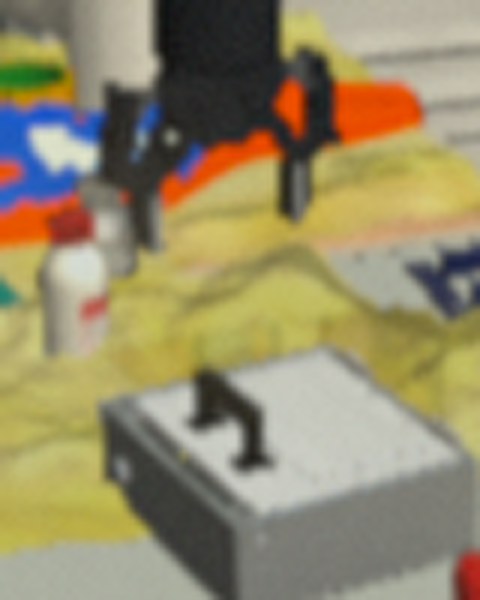

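The fingers straddle the bar (gripper at about (215,135), bar at (218,166)). Descending.

{"api": "step_arm", "payload": {"commands": [[0.01, 0.001, 0, 0], [0.03, 0.001, 0, 0], [0.05, 0.001, 0, 0], [0.07, 0.001, 0, 0], [0.088, 0.001, 0, 0], [0.102, 0.001, 0, 0], [0.11, 0.001, 0, 0], [0.114, 0.001, 0, 0]]}}

```text
t: 18.68
tcp_pos: [0.5405, 0.1451, 0.0849]
tool_rot: [-0.053, 0.707, 0.052, 0.704]
force: [0.4, 0.1, 1.0]
finger_gap: 1.001
```

{"api": "step_arm", "payload": {"commands": [[0.002, 0, 0, 0], [0.002, 0, 0, 0], [0.002, 0, 0, 0]]}}

```text
t: 18.93
tcp_pos: [0.5411, 0.1451, 0.0835]
tool_rot: [-0.053, 0.706, 0.052, 0.704]
force: [0.0, -0.1, 0.5]
finger_gap: 1.0
```

Run:
```python
from h import *
np.set_printoptions(precision=4,suppress=True)
im=snap('side','side18'); big(im,180,100,260,200,'s18z',6)
s=telemetry.sense();P=s['tcp_pos']; tgt=seam+.033*ex; tgt[2]=.083; print(tgt,P,s['t'],delta(tgt,psi),inseam(P),s['force'])
```

```text
[0.5412 0.1458 0.083 ] [0.5412 0.1451 0.0837] 18.9833 [array([0.0007, 0.0007, 0.0001]), np.float64(-0.005075950550361696)] [ 0.0329 -0.0007  0.0137] [-0.198  -0.2077  0.1635]
```

View pics/s18z.png

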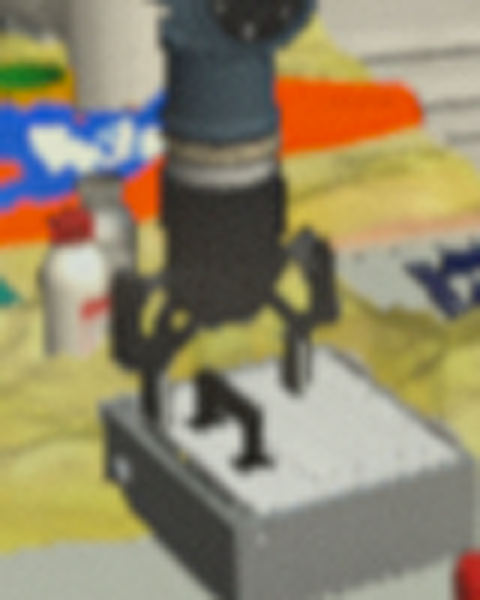

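The bar is between the open fingers. I'll close gently first to check the centring.

{"api": "step_arm", "payload": {"commands": [[0, 0, 0, 0], [0, 0, 0, 0], [0, 0, 0, 0], [0, 0, 0, 0], [0, 0, 0, 0], [0, 0, 0, 0], [0, 0, 0, 0], [0, 0, 0, 0]], "jaw": 0.0, "grip_force": 25}}

```text
t: 19.65
tcp_pos: [0.5433, 0.1454, 0.0841]
tool_rot: [-0.053, 0.704, 0.052, 0.706]
force: [3.9, 1.4, -0.5]
finger_gap: 0.157
```

```bash
python3 st.py; python3 -c "
from h import *
im=snap('side','side19'); big(im,180,100,260,200,'s19z',6)"
```

```text
seam [ 0.035  -0.0007 -0.1002] F [ 3.8703  1.4146 -0.504 ] 0.1569515333555573 19.65 tilt [ 0.0022 -0.0013 -1.    ]
```

View pics/s19z.png

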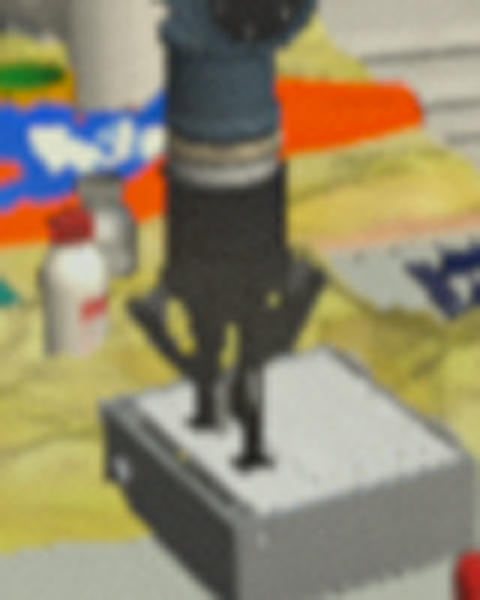

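Gripped: the opening is 13.4 mm, the bar pulled the hand about 2 mm, and the side force is small. I'll firm the grip and begin a slow pull along the lid's arc.

{"api": "step_arm", "payload": {"commands": [[0, 0, 0, 0], [0, 0, 0, 0], [0, 0, 0, 0], [-0.001, 0, 0.0003, 0], [-0.002, 0, 0.0006, 0], [-0.003, 0, 0.0009, 0], [-0.004, 0, 0.0012, 0], [-0.004, 0, 0.0012, 0]], "grip_force": 50}}

```text
t: 20.37
tcp_pos: [0.5435, 0.1455, 0.0853]
tool_rot: [-0.053, 0.706, 0.052, 0.705]
force: [6.7, 2.0, -17.7]
finger_gap: 0.155
```

```bash
python3 st.py
```

```text
seam [ 0.0352 -0.0007 -0.099 ] F [  6.7417   2.0004 -17.7381] 0.15462482217011272 20.3667 tilt [-0.001  -0.0014 -1.    ]
```

{"api": "step_arm", "payload": {"commands": [[-0.002, 0, 0.001, 0], [-0.004, 0, 0.0015, 0], [-0.005, 0, 0.0018, 0], [-0.006, 0, 0.002, 0], [-0.007, 0, 0.0023, 0], [-0.008, 0, 0.0026, 0], [-0.009, 0, 0.0029, 0], [-0.009, 0, 0.0029, 0]]}}

```text
t: 21.03
tcp_pos: [0.5454, 0.1458, 0.0922]
tool_rot: [-0.053, 0.707, 0.052, 0.704]
force: [6.8, 1.2, -13.4]
finger_gap: 0.15
```

```bash
python3 st.py
```

```text
seam [ 0.0372 -0.0007 -0.0921] F [  6.7501   1.2429 -13.3801] 0.15028791869745367 21.0333 tilt [-0.0046 -0.0015 -1.    ]
```

{"api": "step_arm", "payload": {"commands": [[-0.001, 0, 0.001, 0], [-0.002, 0, 0.0014, 0], [-0.003, 0, 0.0018, 0], [-0.004, 0, 0.0022, 0], [-0.005, 0, 0.0026, 0], [-0.006, 0, 0.003, 0], [-0.007, 0, 0.0033, 0], [-0.007, 0, 0.0033, 0]]}}

```text
t: 21.7
tcp_pos: [0.5469, 0.146, 0.0969]
tool_rot: [-0.052, 0.709, 0.052, 0.702]
force: [6.4, 1.4, -14.1]
finger_gap: 0.151
```

```bash
python3 st.py
```

```text
seam [ 0.0387 -0.0007 -0.0874] F [  6.3987   1.3818 -14.1262] 0.15120185722104118 21.7 tilt [-0.0101 -0.0019 -0.9999]
```

```bash
python3 -c "
from h import *
im=snap('side','side20'); big(im,180,100,260,200,'s20z',6)"
```

```text
(no output)
```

View pics/s20z.png

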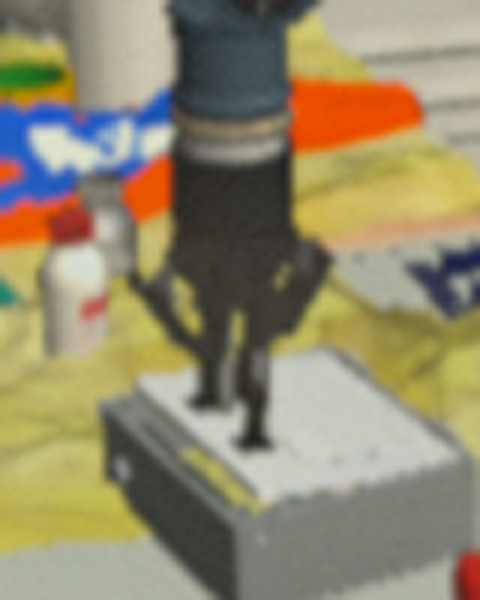

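The lid is rising: the handle posts moved from rows (165,171) to (161.5,167.5), about 12 mm up, and the yellow seal shows. So there is no slip, and the remaining force comes from the bar turning between the pads. Continuing slowly.

{"api": "step_arm", "payload": {"commands": [[-0.001, 0, 0.001, 0], [-0.002, 0, 0.0014, 0], [-0.003, 0, 0.0018, 0], [-0.004, 0, 0.0022, 0], [-0.005, 0, 0.0026, 0], [-0.006, 0, 0.003, 0], [-0.007, 0, 0.0034, 0], [-0.008, 0, 0.0038, 0]]}}

```text
t: 22.42
tcp_pos: [0.5488, 0.1463, 0.102]
tool_rot: [-0.052, 0.711, 0.052, 0.699]
force: [5.1, 0.0, -16.6]
finger_gap: 0.15
```

{"api": "step_arm", "payload": {"commands": [[-0.001, 0, 0.001, 0], [-0.002, 0, 0.0012, 0], [-0.003, 0, 0.0014, 0], [-0.003, 0, 0.0014, 0], [-0.003, 0, 0.0014, 0], [-0.003, 0, 0.0014, 0]]}}

```text
t: 22.92
tcp_pos: [0.549, 0.1463, 0.1027]
tool_rot: [-0.052, 0.712, 0.051, 0.698]
force: [6.0, 2.1, -15.0]
finger_gap: 0.152
```

```bash
python3 st.py; python3 -c "
from h import *
im=snap('side','side21'); big(im,180,100,260,200,'s21z',6); print(telemetry.sense()['tcp_pos'],telemetry.sense()['qd'])
t=snap('top','top21'); big(t,160,150,340,240,'t21z',4.4)"
```

```text
seam [ 0.0408 -0.0007 -0.0816] F [  5.986    2.1228 -15.0384] 0.1521821651053531 22.9167 tilt [-0.0202 -0.0025 -0.9998]
[0.54903703 0.14633141 0.10270006] [1.96799557e-04 7.13507947e-05 1.42650051e-03 1.21432992e-03
 2.29543243e-03 2.69368045e-04]
```

View pics/s21z.png

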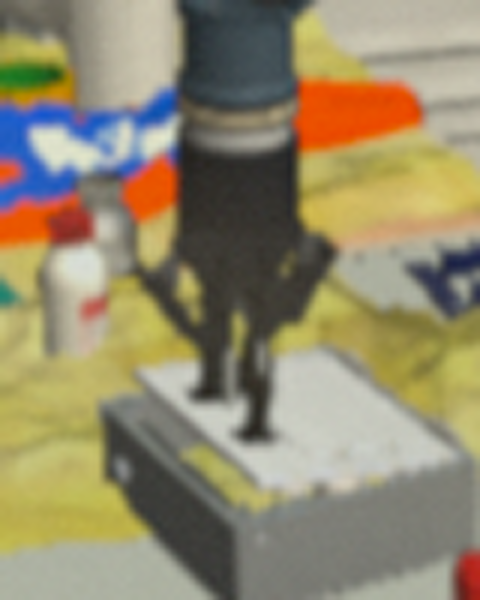

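Run:
```python
from h import *
im0=cv2.imread("pics/side21.png"); x0,y0=185,140
im=cv2.resize(im0[y0:y0+60,x0:x0+80],None,fx=9,fy=9,interpolation=cv2.INTER_CUBIC)
H=seam+.150*ex
for th,c in ((0,(0,0,0)),(.1,(0,255,0)),(.16,(0,0,255)),(.22,(255,0,0))):
    for b in (-.0865,.0865):
        P=H+(-.144*np.cos(th))*ex+b*ey+np.array([0,0,.144*np.sin(th)])
        u=(proj("side",P)-[x0,y0]+.5)*9; cv2.circle(im,tuple(int(round(v)) for v in u),3,c,-1); print(th,b,u.round())
cv2.imwrite("pics/ov21.png",im)
```

```text
0 -0.0865 [342. 415.]
0 0.0865 [151. 241.]
0.1 -0.0865 [343. 382.]
0.1 0.0865 [152. 211.]
0.16 -0.0865 [345. 363.]
0.16 0.0865 [153. 192.]
0.22 -0.0865 [349. 343.]
0.22 0.0865 [156. 173.]
```

View pics/ov21.png

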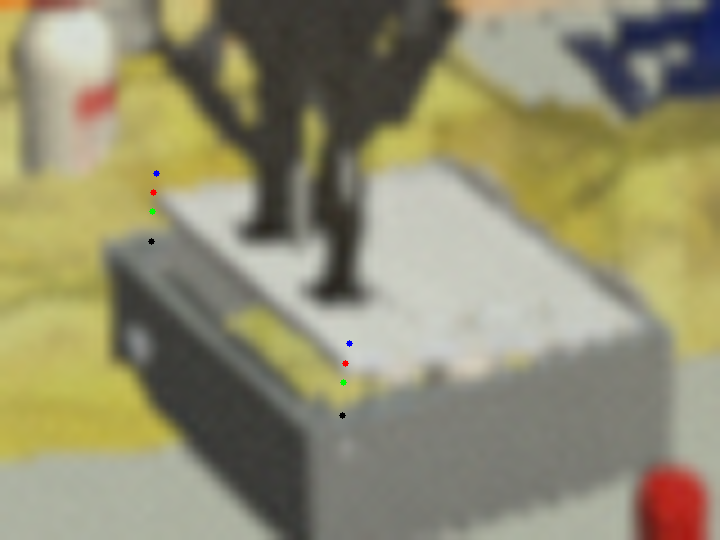

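View pics/t21z.png

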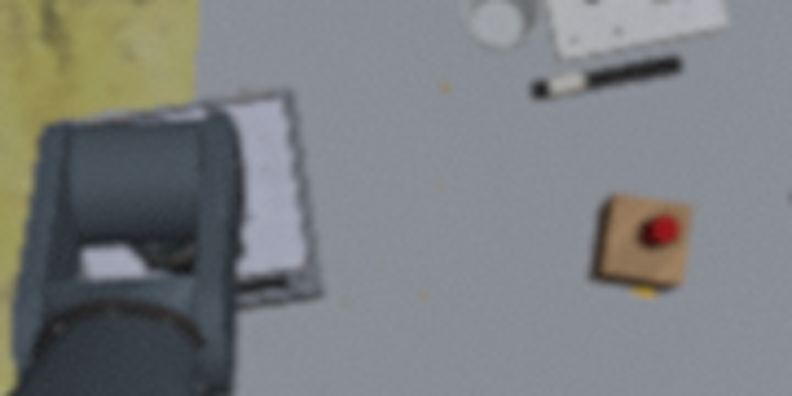

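The projected lid corners put the angle at about 0.15–0.16 rad: the red marks land on the lid corners at about (153,192) and (345,363) in the zoom. The arm is steady. In the top view the driver is home and the marker is unmoved, so I'm handing in.

```bash
python3 st.py; python3 -c "
from h import *
t=cv2.imread('pics/top21.png');a=cv2.imread('pics/top0.png')
d=lambda x0,y0,x1,y1: cv2.absdiff(t,a)[y0:y1,x0:x1].mean()
print('sanding',d(338,172,374,208),'marker',d(278,160,320,176),'bottle',d(110,200,140,225))
print(manip.sign_off())"
```

```text
seam [ 0.0408 -0.0007 -0.0816] F [  6.1043   1.2572 -13.3066] 0.1531975100021151 23.0167 tilt [-0.0201 -0.0025 -0.9998]
sanding 2.683641975308642 marker 2.833829365079365 bottle 2.7186666666666666
the job is handed in; nothing more can be done
None
```

The whole task was carried out and handed in at about 23 s. The sign-off gives no verdict.

- **Seam pass:** the tip, by arm position, ran down inside the channel from about y = +56 mm to -57 mm. It moved at roughly 3 cm/s, about 6 mm deep, with no contact force beyond noise.
- **Screwdriver:** it stands home and upright in its block, let go.
- **Lid:** I pulled it slowly by the handle until the seal let go, and I am still holding it steady. The hand's lift and the lid corners in the side view both give about 0.15–0.16 rad, so the front edge is about 23 mm up.
- **Other objects:** the sanding block, marker and bottle show no change between the first and last top pictures, beyond image noise.

Three checks disagreed or were not clean:
- In the hand, the screwdriver leaned a little, putting the tip about 2–4 mm off. I corrected for this at the channel and at the hole.
- The handle sat about 2–4 mm further back than the given geometry implied. The gripper centred itself on it.
- The wrist still reads about 13–15 N downward, more than the lid's weight. I took this to be the bar twisting between the pads, because the handle had risen as far as the hand and there was no sign of slip.

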